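# Tip the used vials out and put the beaker to soak

## Task

Tip the three used vials out of the steel beaker into the kidney dish. Then stand the empty beaker upright in the drip tray with its mouth under the spout of the soap pump, and press the pump right down and let it come back up, so that the beaker can soak; no soap may be pumped before the beaker is there. Leave everything else on the worktop where it is.

Things in the scene. Friction and masses are not known exactly. Their poses are not given: they have to be found in the camera images.
- beaker: loose round steel beaker, no handle, open top, 54 mm high, outer diameter 55 mm at the foot widening evenly to 68 mm at the rim, wall 2.5 mm, floor 4 mm thick, 0.12 kg. Starts upright on the worktop. Origin: centre of the underside; z up its axis to the mouth. The glass vials slide out when the axis is tipped a little past level
- mouth (a point): centre of the beaker's mouth, at rim height (inner diameter there 63 mm)
- vial_0: used glass vial with crimped cap, 20 mm diameter, 42 mm high, 15 g; starts standing in the beaker. Origin: centre of its underside, z along its axis to the cap
- vial_1: used glass vial with crimped cap, 20 mm diameter, 42 mm high, 15 g; starts standing in the beaker. Origin: centre of its underside, z along its axis to the cap
- vial_2: used glass vial with crimped cap, 20 mm diameter, 42 mm high, 15 g; starts standing in the beaker. Origin: centre of its underside, z along its axis to the cap
- vial_0_mid (a point): point on the axis of vial_0, 20 mm above its underside (its middle)
- vial_1_mid (a point): point on the axis of vial_1, 20 mm above its underside (its middle)
- vial_2_mid (a point): point on the axis of vial_2, 20 mm above its underside (its middle)
- kidney_dish: loose steel kidney dish, 245 (its x) x 125 (its y) x 38 mm high, 0.19 kg, open at the top, floor about 5 mm thick; flat floor about 190 x 95 mm. Origin: centre of the underside
- tray: fixed shallow white drip tray, 166 (its x) x 108 (its y) mm, rim 10 mm and inner floor 3 mm above the worktop. Origin: centre of the underside. The soap bottle is fixed on it: body 62 mm across, from x = 14 to 76 mm in this frame, 138 mm high; the free half is at -x. A hand straight above the free half would hit the pump head: come in tilted, leaning away from the bottle
- spout (a point): outlet under the tip of the spout, which sticks out towards the tray's -x, 17 mm clear of the bottle's body and about 153 mm above the worktop. A beaker standing against the bottle has its axis about 17 mm out (towards the tray's -x) from this point; up to 30 mm the spout is still over the mouth
- pump_top (a point): centre of the top of the pump head (20 mm wide), on the bottle's axis, 171 mm above the worktop when up; where to press, straight down
- soap_pump (a joint): pump stroke in m: 0 = up, 0.012 = right down. A spring (about 9 N when right down) brings it back up
- tape_roll: bystander: flat white tape roll, 62 mm across, 13 high. Origin: centre of the underside
- big_vial: bystander: large brown vial standing upright, 46 mm across, 85 high. Origin: centre of the underside
- thermometer: bystander: flat white clinical thermometer lying down, 122x19x10 mm, long axis = its x. Origin: centre of the underside

How it is judged:
By the outcome, as a careful person would: the job done as asked, in the order asked, and still so for the second after the job is handed in, with the robot touching nothing.
It also fails if it takes over 72 s, if anything falls off the work surface, if the arm or the gripper's body presses on something with over 40 N, if the wrist force passes 120 N, or if a joint passes its speed limit or range.

## Robot

A 6-joint arm with a two-finger parallel gripper is mounted at the origin on a cart in front of the work surface, level with it; the furniture and walls round the work are solid. World frame = base frame: x ahead of the robot, y to its left, z up, the work surface at z = 0. Lengths are in m, angles in rad, forces in N, time in s.
With the tool pointing down it reaches from about 0.325 to 0.9 m from the base axis. Payload 6.1 kg.
Tool frame: the origin (TCP) lies midway between the tips of the shut fingers; the grasp point (between the pads) lies 19 mm behind it; z points along the fingers, x is the direction in which the jaws open and shut, and the axes are right-handed (so a half turn about z gives the same grasp; the last joint's range is limited). The gripper opens to 87 mm and grips with 3 to 60 N. Pads are 19 mm wide; open, the fingers measure 117 mm over their backs; the gripper's body (75 mm by 190 mm) begins 51 mm behind the grasp point.
Start: joints at [-1.446, 0.22, 1.526, -0, 1.395, -0.126], TCP at [0.155, -0.605, 0.187] pointing down, gripper open.
Joint ranges: [-2.98, 2.98], [-0.91, 2.08], [0.09, 2.57], [-1.24, 4.39], [0.2, 2.65], [-2.68, 2.68]. Speed limits (rad/s): [2.57, 2.57, 3.01, 3.14, 3.14, 3.14].

## Interface

Orientations are given as a 3x3 rotation matrix whose columns are the frame's x, y, z axes.
In Python, from rig import readout, cams, job gives the robot as it stands.
- The arm moves only by the shell command python3 -m creep 'ROWS' [OPENING] [FORCE]. ROWS is JSON, a list that holds one entry, the list of rows, each a list of 6 numbers: the shift along the tool's x, y, z in mm, then the turn, a rotation vector about the tool's x, y, z in rad. In form: [[[x, y, z, wx, wy, wz], ...]]. A call has 1 to 5 rows; each row shifts and turns the commanded pose from where the row before left it, along the tool's axes as they then stand; what a row does not reach is not made up. A row lasts 1/8 s, in which the tool goes at most 62.5 mm and 10.7 degrees, less where a joint would pass 70% of its speed; a pose out of reach is approached as far as the arm can. A call with a gripper value outside its range is refused whole. OPENING is the closure, from -1 (fully open) to 1 (shut), so that 0 is half open, set as the call begins (- or left out, the last holds). The fingers move at their own pace and stop on an object; FORCE is the grip in N (left out, the last holds). Time passes only in rows, so rows that do not move let the fingers close. It gives the time, the measured TCP pose, the force and the opening at its end, in the units of the state.
- readout.sense(): the state, without advancing time (a new reading comes with each control period).
- cams.capture(name): name is "side" or "top" or "wrist"; returns (picture, depth): 384x512x3 uint8, red, green, blue; 384x512 float32, m along the optical axis (not along the pixel's ray), 0 where there is no reading.
- cams.calibration(name): a dict with "mtx" (3x3 intrinsics, pixels), "world_from_camera" (4x4, takes a point from camera to world coordinates). Camera axes: x right, y up, looking along -z (the intrinsics and any distortion apply to the point x, -y, -z); pixel columns grow to the right and rows downward; lengths in m; the calibration is good to about 2 mm. The wrist camera is an equidistant fisheye: a pixel r from the principal point sees the ray r / f radians off the axis. A picture is of the moment at which its call begins: read the wrist's pose just before it. calibration takes no time and is no camera call; for the wrist camera it gives the pose at the moment of the call.
- job.close_job(): hands the job in, once; it reports no verdict.
The state is a dict: "time": time; "joint_positions": joint angles; "joint_vel": joint speeds; "joint_efforts": joint torques, N m; "eef_pos": TCP position; "tool_rot": TCP orientation; "contact_force": force on the tool from outside, world axes, zero at the start; "wrist_torque": the same for the moment, N m; "grip_width": finger opening in m.
Only numpy, scipy, OpenCV 4.12 (cv2) and the standard library are available. Lean on these libraries where they do the work, as an engineer would, in place of code of your own. Each camera call takes 0.05 s, during which the arm holds its last target.

## Working session

There is one attempt and no reset: what is moved stays moved. The work goes in short steps, Python scripts to look and compute and a shell command to move; the robot and the scene stay as the last step left them, time stands still between calls to the robot, and variables do not carry over. Pictures are saved under pics/ and viewed, and the job is handed in when it is done.

```bash
ls; mkdir -p pics; python3 - <<'E'
from rig import readout,cams
import cv2,numpy as np
s=readout.sense();print({k:np.round(v,3).tolist() for k,v in s.items()})
for n in("side","top","wrist"):
    c=cams.calibration(n);print(n,{k:np.round(v,4).tolist() if not isinstance(v,str) else v for k,v in c.items()})
    p,d=cams.capture(n);cv2.imwrite(f"pics/{n}0.png",p[:,:,::-1]);np.save(f"{n}0.npy",d);np.save(f"{n}0_rgb.npy",p)
E
```

```text
pics
{'time': 0.0, 'joint_positions': [-1.446, 0.221, 1.528, -0.0, 1.395, -0.126], 'joint_vel': [0.002, -0.001, 0.0, 0.001, -0.002, 0.001], 'joint_efforts': [-0.001, -49.461, -38.737, 0.07, 0.058, -0.0], 'eef_pos': [0.155, -0.605, 0.186], 'tool_rot': [[0.248, -0.969, -0.0], [-0.969, -0.248, 0.002], [-0.002, -0.0, -1.0]], 'contact_force': [-0.265, 0.736, 0.42], 'wrist_torque': [-0.037, -0.002, 0.012], 'grip_width': 0.087}
side {'mtx': [[439.0987, 0.0, 244.1609], [0.0, 439.0987, 192.2458], [0.0, 0.0, 1.0]], 'world_from_camera': [[0.9983, 0.0034, -0.059, 0.4596], [-0.0551, 0.4125, -0.9093, -0.5812], [0.0213, 0.911, 0.4119, 0.4656], [0.0, 0.0, 0.0, 1.0]]}
top {'mtx': [[454.8217, 0.0, 258.9762], [0.0, 454.8217, 195.4194], [0.0, 0.0, 1.0]], 'world_from_camera': [[-0.0021, 0.9956, -0.0942, 0.4431], [-0.9999, -0.0006, 0.0156, 0.2026], [0.0155, 0.0942, 0.9954, 1.0016], [0.0, 0.0, 0.0, 1.0]]}
wrist {'mtx': [[297.3186, 0.0, 254.6265], [0.0, 297.3186, 192.1609], [0.0, 0.0, 1.0]], 'world_from_camera': [[0.2494, 0.9329, 0.2598, 0.2275], [-0.9684, 0.2407, 0.0655, -0.5868], [-0.0015, -0.2679, 0.9634, 0.3826], [0.0, 0.0, 0.0, 1.0]]}
```

View pics/side0.png

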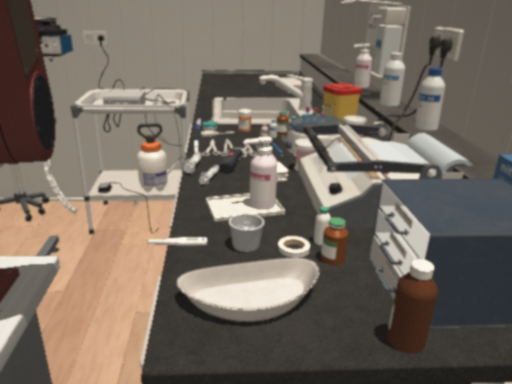

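View pics/top0.png

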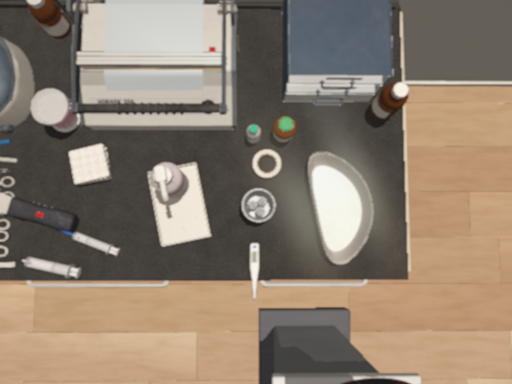

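```bash
python3 - <<'E'
import cv2,numpy as np
p=cv2.imread("pics/top0.png")
cv2.imwrite("pics/top0z.png",cv2.resize(p[110:310,130:390],None,fx=3,fy=3,interpolation=cv2.INTER_CUBIC))
p=cv2.imread("pics/side0.png")
cv2.imwrite("pics/side0z.png",cv2.resize(p[130:330,140:370],None,fx=3,fy=3,interpolation=cv2.INTER_CUBIC))
E
cat > h.py <<'E'
import numpy as np
from rig import readout,cams
def cloud(n,d,cal=None):
    c=cal or cams.calibration(n);K=np.array(c["mtx"]);T=np.array(c["world_from_camera"])
    v,u=np.mgrid[:384,:512]
    X=(u-K[0,2])/K[0,0]*d;Y=-(v-K[1,2])/K[1,1]*d
    P=np.stack([X,Y,-d],-1)@T[:3,:3].T+T[:3,3]
    P[d==0]=np.nan
    return P
def ray(n,u,v,z):
    c=cams.calibration(n);K=np.array(c["mtx"]);T=np.array(c["world_from_camera"])
    r=T[:3,:3]@np.array([(u-K[0,2])/K[0,0],-(v-K[1,2])/K[1,1],-1])
    return T[:3,3]+r*(z-T[2,3])/r[2]
def pix(n,p):
    c=cams.calibration(n);K=np.array(c["mtx"]);T=np.array(c["world_from_camera"])
    q=T[:3,:3].T@(np.array(p)-T[:3,3]);return K[0,2]+K[0,0]*q[0]/-q[2],K[1,2]-K[1,1]*q[1]/-q[2]
E
python3 - <<'E'
from h import *
import cv2
d=np.load("top0.npy");P=cloud("top",d)
z=P[...,2]
for a in(6,30,100,):
  m=((z>a/1000)&(z<.2)).astype(np.uint8);m[270:]=0
  n,l,st,ce=cv2.connectedComponentsWithStats(m)
  print(a)
  for i in range(1,n):
    if 15<st[i,4]<9000:
        q=P[l==i];print(st[i].tolist(),q.mean(0).round(3),q.min(0).round(3),q.max(0).round(3))
E
```

```text
6
[272, 116, 23, 27, 474] [0.672 0.137 0.065] [0.655 0.112 0.007] [0.701 0.158 0.089]
[246, 125, 14, 19, 216] [0.664 0.201 0.057] [0.654 0.187 0.007] [0.682 0.215 0.082]
[0, 139, 10, 6, 41] [0.656 0.746 0.01 ] [0.65  0.736 0.006] [0.662 0.756 0.015]
[69, 144, 41, 41, 1271] [0.603 0.553 0.029] [0.561 0.511 0.006] [0.647 0.597 0.036]
[252, 150, 29, 28, 365] [0.607 0.172 0.013] [0.577 0.14  0.006] [0.638 0.202 0.018]
[308, 152, 65, 113, 1954] [0.517 0.002 0.024] [ 0.389 -0.055  0.006] [0.629 0.082 0.042]
[0, 158, 17, 5, 48] [0.616 0.736 0.008] [0.611 0.72  0.006] [0.62  0.755 0.012]
[147, 163, 63, 84, 1416] [0.543 0.362 0.094] [0.427 0.295 0.006] [0.609 0.433 0.174]
[0, 177, 14, 10, 37] [0.569 0.742 0.007] [0.558 0.724 0.006] [0.578 0.753 0.011]
[241, 189, 34, 33, 748] [0.515 0.19  0.038] [0.479 0.156 0.006] [0.546 0.225 0.06 ]
[0, 193, 120, 64, 1921] [0.484 0.632 0.028] [0.407 0.488 0.007] [0.543 0.746 0.041]
[0, 231, 8, 10, 26] [0.451 0.737 0.008] [0.441 0.731 0.006] [0.46  0.747 0.01 ]
[250, 243, 8, 27, 211] [0.405 0.199 0.01 ] [0.377 0.192 0.006] [0.433 0.207 0.014]
[22, 257, 59, 13
[... 549 characters left out ...]
0.03 ] [0.592 0.403 0.174]
[241, 189, 34, 33, 349] [0.516 0.19  0.049] [0.479 0.156 0.03 ] [0.546 0.225 0.06 ]
[248, 197, 18, 19, 204] [0.512 0.191 0.041] [0.493 0.175 0.031] [0.531 0.211 0.05 ]
[7, 200, 66, 31, 938] [0.494 0.649 0.034] [0.462 0.584 0.03 ] [0.526 0.722 0.041]
[24, 259, 40, 11, 152] [0.389 0.644 0.032] [0.38  0.599 0.03 ] [0.401 0.681 0.035]
100
[26, 0, 28, 19, 383] [0.909 0.632 0.115] [0.894 0.611 0.1  ] [0.931 0.662 0.138]
[0, 48, 9, 53, 260] [0.775 0.706 0.103] [0.722 0.695 0.1  ] [0.829 0.715 0.11 ]
[382, 83, 26, 25, 521] [ 0.729 -0.084  0.119] [ 0.709 -0.114  0.1  ] [ 0.759 -0.062  0.139]
[150, 163, 32, 38, 835] [0.557 0.367 0.141] [0.514 0.342 0.1  ] [0.592 0.403 0.174]
```

View pics/top0z.png

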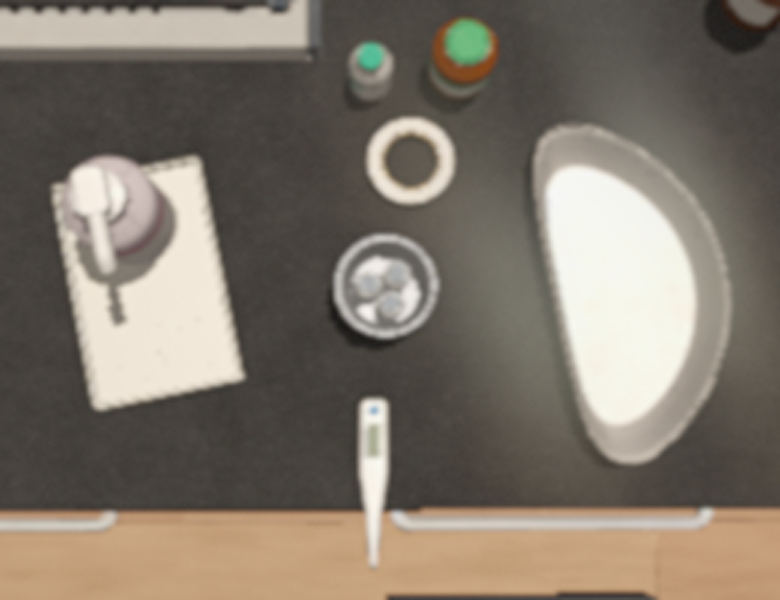

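View pics/side0z.png

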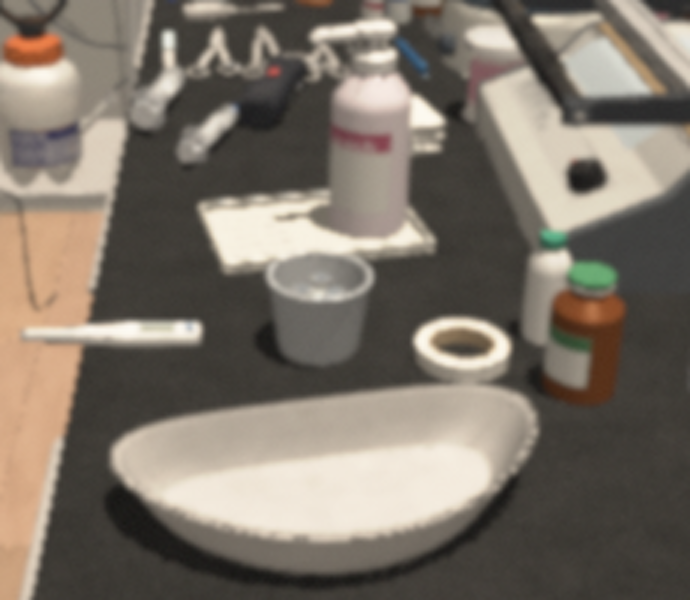

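```bash
python3 - <<'E'
from h import *
import cv2
p=np.load("top0_rgb.npy").astype(int)
P=cloud("top",np.load("top0.npy"))
# tray: bright & z<0.03
m=((p.min(-1)>150)&(P[...,2]<.03)).astype(np.uint8); m[:,:140]=0;m[:,220:]=0;m[:155]=0;m[255:]=0
m=cv2.morphologyEx(m,cv2.MORPH_OPEN,np.ones((3,3)))
cn=np.vstack([c for c in cv2.findContours(m,0,2)[0] if cv2.contourArea(c)>100]);r=cv2.minAreaRect(cn);b=cv2.boxPoints(r);print(b.round(1).tolist())
W=np.array([ray("top",*q,.008) for q in b]);print(W.round(3).tolist(),W.mean(0).round(3),[np.linalg.norm(W[i]-W[i-1]).round(3) for i in range(4)])
# bottle axis / head
q=P[150:215,140:210].reshape(-1,3); q=q[~np.isnan(q[:,0])]
for a,bb in((.155,.16),(.16,.165),(.165,.171),(.171,.18),(.12,.14)):
    s=q[(q[:,2]>a)&(q[:,2]<bb)];print(a,len(s),s.mean(0).round(3) if len(s) else 0,s.min(0).round(3) if len(s) else 0,s.max(0).round(3) if len(s) else 0)
# beaker rim ellipse
s=P[185:226,236:282].reshape(-1,3);s=s[s[:,2]>.048];c,rr=cv2.minEnclosingCircle(s[:,:2].astype(np.float32));print("beaker",c,rr,len(s), s[:,2].max())
def fit(s):
    A=np.c_[2*s[:,:2],np.ones(len(s))];x=np.linalg.lstsq(A,(s[:,:2]**2).sum(1),rcond=None)[0];return x[:2],np.sqrt(x[2]+x[:2]@x[:2])
r=np.hypot(*(s[:,:2]-np.array(c)).T);print(fit(s[r>.027]))
# dish floor
s=P[150:270,300:380].reshape(-1,3);f=s[(s[:,2]<.012)&(s[:,2]>.0025)]
g=((p.min(-1)>200)).astype(np.uint8);g[:,:300]=0;g[:,380:]=0;g[:150]=0;g[270:]=0
cn=max(cv2.findContours(g,0,2)[0],key=cv2.contourArea);M=cv2.moments(cn);print("dishfloor",cv2.boundingRect(cn),ray("top",M['m10']/M['m00'],M['m01']/M['m00'],.005).round(3))
for u,v in [tuple(x[0]) for x in cn[::12]]:print(ray("top",u,v,.005).round(3)[:2],end=' ')
# side bottle head
print(pix("side",(.57,.37,.17)),pix("side",(.51,.191,.054)))
E
```

```text
[[146.1999969482422, 172.0], [195.60000610351562, 162.10000610351562], [210.39999389648438, 236.10000610351562], [161.0, 246.0]]
[[0.589, 0.435, 0.008], [0.611, 0.327, 0.008], [0.448, 0.293, 0.008], [0.427, 0.399, 0.008]] [0.519 0.363 0.008] [np.float64(0.166), np.float64(0.11), np.float64(0.166), np.float64(0.109)]
0.155 0 0 0 0
0.16 13 [0.524 0.363 0.163] [0.514 0.359 0.161] [0.555 0.37  0.165]
0.165 221 [0.549 0.369 0.169] [0.516 0.359 0.165] [0.578 0.383 0.171]
0.171 55 [0.557 0.372 0.172] [0.524 0.362 0.171] [0.578 0.382 0.174]
0.12 265 [0.561 0.366 0.126] [0.537 0.346 0.12 ] [0.588 0.399 0.139]
beaker (0.5129960179328918, 0.19045476615428925) 0.035227298736572266 251 0.06003822045377827
(array([0.51269543, 0.19060363]), np.float64(0.032760243197526205))
dishfloor (312, 165, 50, 87) [0.513 0.017 0.005]
[0.605 0.049] [0.547 0.065] [0.483 0.053] [0.435 0.041] [ 0.426 -0.001] [ 0.461 -0.028] [ 0.527 -0.034] [ 0.56  -0.019] [0.596 0.02 ] (np.float64(266.9382872660033), np.float64(137.68555254348402)) (np.float64(243.6691144241067), np.float64(220.50866438527774))
```

```bash
cat >> h.py <<'E'
from scipy.spatial.transform import Rotation as Ro
def tool(az,alpha,flip=False):
    "tool z at azimuth az, alpha below horizontal (deg); x horizontal"
    a,b=np.radians([az,alpha]);t=np.array([np.cos(b)*np.cos(a),np.cos(b)*np.sin(a),-np.sin(b)])
    x=np.array([np.sin(a),-np.cos(a),0]);x=-x if flip else x
    return np.c_[x,np.cross(t,x),t]
def st():
    s=readout.sense();R=np.array(s["tool_rot"]);p=np.array(s["eef_pos"])
    print("t",round(s["time"],2),"tcp",p.round(4),"G",(p-.019*R[:,2]).round(4),"z",R[:,2].round(3),"x",R[:,0].round(3),"j",np.round(s["joint_positions"],2),"F",np.round(s["contact_force"],1),"w",round(float(s["grip_width"]),4));return p,R
def to(G,R2,n=1):
    "grasp-point target G, orientation R2: total shift (tool axes at start, mm) + rotvec; shift of TCP"
    p,R=st();tcp=np.array(G)+.019*R2[:,2]
    d=R.T@(tcp-p)*1000;w=Ro.from_matrix(R.T@R2).as_rotvec()
    print("shift mm",d.round(1),"rot",w.round(3),"deg",np.degrees(np.linalg.norm(w)).round(1))
    if n>1: # equal screw-ish rows
        q=p.copy();Rc=R.copy();k=Ro.from_rotvec(w/n).as_matrix()
        for i in range(n):
            print((Rc.T@((tcp-p)/n)*1000).round(1).tolist(),(w/n).round(3).tolist());Rc=Rc@k
E
python3 - <<'E'
from h import *
R=tool(15,90)
to((.33,-.25,.28),R)
to((.40,.155,.24),R)
E
```

```text
t 0.15 tcp [ 0.155  -0.6049  0.1863] G [ 0.155  -0.6049  0.2053] z [-0.     0.001 -1.   ] x [ 0.248 -0.969 -0.001] j [-1.45  0.22  1.53 -0.    1.39 -0.13] F [-0.1 -0.2  0.4] w 0.0871
shift mm [-300.5 -257.6  -74.2] rot [-0.     0.001 -0.011] deg 0.6
t 0.15 tcp [ 0.155  -0.6049  0.1863] G [ 0.155  -0.6049  0.2053] z [-0.     0.001 -1.   ] x [ 0.248 -0.969 -0.001] j [-1.45  0.22  1.53 -0.    1.39 -0.13] F [-0.1 -0.2  0.4] w 0.0871
shift mm [-675.4 -425.9  -33.6] rot [-0.     0.001 -0.011] deg 0.6
```

```bash
python3 -m creep '[[[-36,-40,-20,0,0,0],[-40,-40,-15,0,0,0],[-43,-36,-12,0,0,0],[-43,-36,-8,0,0,0],[-43,-36,-6,0,0,0]]]' -1 30; python3 - <<'E'
from h import *
to((.42,.155,.22),tool(15,90))
E
```

```text
time: 0.78
eef_pos: [0.2869, -0.3585, 0.2484]
tool_rot: [[0.248, -0.969, 0.0], [-0.969, -0.248, -0.0], [0.0, -0.0, -1.0]]
contact_force: [0.6, 1.1, 1.0]
grip_width: 0.087
t 0.78 tcp [ 0.2869 -0.3585  0.2484] G [ 0.2869 -0.3585  0.2674] z [ 0. -0. -1.] x [ 0.248 -0.969  0.   ] j [-1.07 -0.22  1.86  0.    1.51  0.25] F [0.6 1.1 1. ] w 0.087
shift mm [-464.5 -256.2   47.3] rot [-0.    -0.    -0.011] deg 0.6
```

```bash
python3 -m creep '[[[-49,-36,0,0,0,0],[-49,-34,0,0,0,0],[-50,-30,0,0,0,0],[-52,-25,0,0,0,0],[-52,-25,0,0,0,0]]]'; python3 - <<'E'
from h import *
t=tool(15,35)[:,2]
G=np.array([.5127,.1906,.032])
to(G-.13*t,tool(15,35),5)
E
```

```text
time: 1.4
eef_pos: [0.3691, -0.077, 0.2481]
tool_rot: [[0.248, -0.969, 0.001], [-0.969, -0.248, -0.0], [0.0, -0.001, -1.0]]
contact_force: [1.3, 0.3, 0.4]
grip_width: 0.0871
t 1.4 tcp [ 0.3691 -0.077   0.2481] G [ 0.3691 -0.077   0.2671] z [ 0.001 -0.    -1.   ] x [ 0.248 -0.969  0.   ] j [-0.42 -0.45  2.03  0.    1.56  0.9 ] F [1.3 0.3 0.4] w 0.0871
shift mm [-222.7 -114.4  152.5] rot [ 0.959 -0.006 -0.01 ] deg 55.0
[-44.5, -22.9, 30.5] [0.192, -0.001, -0.002]
[-44.5, -16.7, 34.4] [0.192, -0.001, -0.002]
[-44.4, -10.0, 37.0] [0.192, -0.001, -0.002]
[-44.3, -2.8, 38.3] [0.192, -0.001, -0.002]
[-44.3, 4.4, 38.2] [0.192, -0.001, -0.002]
```

```bash
python3 -m creep '[[[-44,-25,5,0.16,0,0],[-44,-20,10,0.16,0,0],[-44,-20,15,0.16,0,0],[-44,-20,20,0.16,0,0],[-44,-10,25,0.16,0,0]]]'; python3 - <<'E'
from h import *
t=tool(15,35)[:,2]
G=np.array([.5127,.1906,.032])
to(G-.12*t,tool(15,35),4)
E
```

```text
time: 2.02
eef_pos: [0.4615, 0.1748, 0.2029]
tool_rot: [[0.245, -0.687, 0.684], [-0.97, -0.175, 0.172], [0.001, -0.705, -0.709]]
contact_force: [1.1, -2.2, -0.5]
grip_width: 0.0868
t 2.02 tcp [0.4615 0.1748 0.2029] G [0.4485 0.1715 0.2164] z [ 0.684  0.172 -0.709] x [ 0.245 -0.97   0.001] j [ 0.15 -0.91  2.56  0.11  0.72  1.42] F [ 1.1 -2.2 -0.5] w 0.0868
shift mm [ -1.7 100.4  59.5] rot [ 0.177 -0.012 -0.008] deg 10.2
[-0.4, 25.1, 14.9] [0.044, -0.003, -0.002]
[-0.4, 25.7, 13.7] [0.044, -0.003, -0.002]
[-0.5, 26.3, 12.6] [0.044, -0.003, -0.002]
[-0.5, 26.8, 11.4] [0.044, -0.003, -0.002]
```

```bash
cat > kin.py <<'E'
import numpy as np
from scipy.optimize import least_squares
from scipy.spatial.transform import Rotation as Ro
# world pose of TCP: Rz(q1) * T(a1,0,h) Ry(q2) T(0,0,l2) Ry(q3) T(e,0,l3) Rz(q4) Ry(q5) Rz(q6*s) T(0,0,L)
def fk(q,k):
    a1,h,l2,e,l3,L=k
    R=Ro.from_euler('z',q[0]);p=R.apply([a1,0,h])
    R=R*Ro.from_euler('y',q[1]);p=p+R.apply([0,0,l2])
    R=R*Ro.from_euler('y',q[2]);p=p+R.apply([e,0,l3])
    R=R*Ro.from_euler('z',q[3])*Ro.from_euler('y',q[4])*Ro.from_euler('z',q[5]);p=p+R.apply([0,0,L])
    return p,R.as_matrix()
D=[([-1.446,.221,1.528,0,1.395,-.126],[.155,-.605,.1863]),([-1.07,-.22,1.86,0,1.51,.25],[.2869,-.3585,.2484]),([-.42,-.45,2.03,0,1.56,.9],[.3691,-.077,.2481]),([.15,-.91,2.56,.11,.72,1.42],[.4615,.1748,.2029])]
E
python3 - <<'E'
from kin import *
f=lambda k:np.concatenate([fk(q,k)[0]-np.array(p) for q,p in D]+[0.02*(k-np.array([0.05,.3,.35,0.0,.35,.2]))])
r=least_squares(f,[0,.3,.4,0,.4,.2]);print(r.x.round(3),r.fun.round(3))
print(fk(D[3][0],r.x)[1].round(3)); print(fk(D[0][0],r.x)[1].round(3))
E
```

```text
[-0.067  1.071  0.618  0.79   0.707  0.582] [-0.078 -0.013  0.003 -0.074 -0.03   0.007 -0.036 -0.072  0.001  0.019
 -0.06  -0.011 -0.002  0.015  0.005  0.016  0.007  0.008]
[[-0.247  0.692  0.679]
 [ 0.969  0.173  0.176]
 [ 0.004  0.701 -0.713]]
[[-0.248  0.969 -0.   ]
 [ 0.969  0.248  0.002]
 [ 0.002  0.    -1.   ]]
```

```bash
cat > kin.py <<'E'
import numpy as np
from scipy.optimize import least_squares
from scipy.spatial.transform import Rotation as Ro
def fk(q,k):
    a1,h,l2,e,l3,L,d1=k
    R=Ro.from_euler('z',q[0]);p=R.apply([a1,d1,h])
    R=R*Ro.from_euler('y',q[1]);p=p+R.apply([0,0,l2])
    R=R*Ro.from_euler('y',q[2]);p=p+R.apply([e,0,l3])
    R=R*Ro.from_euler('z',q[3])*Ro.from_euler('y',q[4])*Ro.from_euler('z',q[5]+np.pi);p=p+R.apply([0,0,L])
    return p,R.as_matrix()
lo=np.array([-2.98,-.91,.09,-1.24,.2,-2.68]);hi=np.array([2.98,2.08,2.57,4.39,2.65,2.68])
def ik(p,R,k,q0s):
    best=None
    for q0 in q0s:
        f=lambda q:np.r_[(fk(q,k)[0]-p)*10,(Ro.from_matrix(fk(q,k)[1].T@R)).as_rotvec()]
        r=least_squares(f,np.clip(q0,lo+.01,hi-.01),bounds=(lo,hi))
        if best is None or r.cost<best[0]: best=(r.cost,r.x)
    return best
D=[([-1.446,.221,1.528,0,1.395,-.126],[.155,-.605,.1863]),([-1.07,-.22,1.86,0,1.51,.25],[.2869,-.3585,.2484]),([-.42,-.45,2.03,0,1.56,.9],[.3691,-.077,.2481]),([.15,-.91,2.56,.11,.72,1.42],[.4615,.1748,.2029])]
pr=np.array([0.0,.25,.35,0.0,.35,.2,.08])
def fit(D):
    f=lambda k:np.concatenate([fk(q,k)[0]-np.array(p) for q,p in D]+[0.01*(k-pr)])
    return least_squares(f,pr)
E
python3 - <<'E'
from kin import *
r=fit(D);print(r.x.round(3),r.fun.round(3))
E
```

```text
[-0.003  0.219  0.387 -0.044  0.54   0.357  0.079] [ 0.001 -0.     0.001 -0.001  0.001 -0.002  0.    -0.001  0.001 -0.
  0.001  0.    -0.    -0.     0.    -0.     0.002  0.002 -0.   ]
```

```bash
cat > s.py <<'E'
from kin import *
from h import tool
k=fit(D).x
Q=[[.15,-.7,2.3,.1,.9,1.42],[.3,0,1.7,0,1.,1.5],[-.3,-.2,1.9,.8,1.2,1.],[.6,-.2,1.9,-.8,1.2,1.]]
def t(name,G):
  for al in(30,40,50,60):
    o=[]
    for A in(-60,-40,-20,0,20,40,60,80):
        R=tool(A,al);c,q=ik(np.array(G)+.019*R[:,2],R,k,Q)
        m=min((q-lo).min(),(hi-q).min());o.append(f"{A}:{'ok%.2f'%m if c<1e-6 else 'no'}")
    print(name,al,*o)
t("grasp",(.5127,.1906,.032));t("pre",np.array((.5127,.1906,.032))+[0,0,.1]);t("place",(.495,.3576,.037));t("placehi",(.495,.3576,.12))
E
time python3 s.py
```

```text
grasp 30 -60:no -40:no -20:no 0:no 20:no 40:no 60:ok0.09 80:ok0.35
grasp 40 -60:no -40:no -20:no 0:no 20:no 40:no 60:ok0.13 80:ok0.36
grasp 50 -60:no -40:no -20:no 0:ok0.05 20:no 40:ok0.05 60:ok0.19 80:ok0.38
grasp 60 -60:no -40:no -20:no 0:ok0.18 20:ok0.14 40:ok0.18 60:ok0.28 80:ok0.42
pre 30 -60:no -40:no -20:no 0:no 20:no 40:no 60:ok0.11 80:ok0.37
pre 40 -60:no -40:no -20:no 0:ok0.01 20:no 40:ok0.01 60:ok0.18 80:ok0.40
pre 50 -60:no -40:no -20:no 0:ok0.14 20:ok0.09 40:ok0.14 60:ok0.27 80:ok0.44
pre 60 -60:no -40:no -20:ok0.06 0:ok0.28 20:ok0.24 40:ok0.27 60:ok0.37 80:ok0.50
place 30 -60:no -40:no -20:no 0:no 20:ok0.00 40:no 60:ok0.07 80:ok0.29
place 40 -60:no -40:no -20:no 0:no 20:no 40:ok0.04 60:ok0.14 80:ok0.33
place 50 -60:no -40:no -20:no 0:no 20:ok0.05 40:ok0.09 60:ok0.24 80:ok0.39
place 60 -60:no -40:no -20:no 0:ok0.02 20:ok0.25 40:ok0.27 60:ok0.36 80:ok0.47
placehi 30 -60:no -40:no -20:no 0:no 20:no 40:no 60:ok0.08 80:ok0.31
placehi 40 -60:no -40:no -20:no 0:no 20:ok0.05 40:ok0.09 60:ok0.18 80:ok0.37
placehi 50 -60:no -40:no -20:no 0:no 20:ok0.22 40:ok0.23 60:ok0.30 80:ok0.44
placehi 60 -60:no -40:no -20:no 0:ok0.16 20:ok0.40 40:ok0.38 60:ok0.43 80:ok0.54
real	0m43.137s
user	0m42.189s
sys	0m0.119s
```

```bash
cat > s2.py <<'E'
from kin import *
from h import tool
k=fit(D).x
import sys
Q=[[.15,-.7,2.3,.1,.9,1.42],[-.3,-.2,1.9,.8,1.2,0],[-.3,-.2,1.9,1.5,1.2,-1.5],[.4,-.3,1.9,-.8,1.2,0.]]
res=[]
for al in(45,55):
 bt=tool(0,al).T@[0,0,1]
 for el in (-20,):
  for psi in range(-180,180,30):
   p,e=np.radians([psi,el]);b=np.array([np.cos(e)*np.cos(p),np.cos(e)*np.sin(p),np.sin(e)])
   # base orientation
   R0=Ro.align_vectors([b],[bt])[0]
   for ga in range(0,360,30):
    R=(Ro.from_rotvec(np.radians(ga)*b)*R0).as_matrix()
    # body corners rel to G
    c=np.array([[sx*.095,sy*.0375,-z] for sx in(-1,1) for sy in(-1,1) for z in(.051,.25)])@R.T
    low=c[:,2].min()
    tips=np.array([[sx*.045,sy*.01,.019] for sx in(-1,1) for sy in(-1,1)])@R.T
    mlow=.022*b[2]-.034*np.cos(e)
    zg=max(.045-mlow,.055-low,.05-tips[:,2].min())
    if zg>.16 or R[2,2]>.3: continue
    bh=b*[1,1,0];bh/=np.linalg.norm(bh)
    M=np.array([.513,.017,0])-.02*bh
    G=M-.022*b;G[2]=zg
    cst,q=ik(G+.019*R[:,2],R,k,Q)
    if cst<1e-6:
        m=min((q-lo).min(),(hi-q).min())
        res.append((zg+mlow,al,psi,ga,m,zg,q.round(2).tolist(),R[:,2].round(2).tolist()))
res.sort(key=lambda r:r[0])
for r in res[:40]:print("mouthlow %.3f al%d psi%d ga%d m%.2f zg%.3f"%r[:6],*r[6:])
E
python3 s2.py
```

```text
mouthlow 0.045 al45 psi-90 ga180 m0.48 zg0.084 [-0.59, 0.4, 1.95, 0.85, 1.63, 2.2] [-0.0, 0.91, -0.42]
mouthlow 0.045 al45 psi-30 ga150 m0.58 zg0.084 [-0.29, 0.78, 1.39, 0.32, 2.07, 1.76] [-0.75, 0.51, -0.42]
mouthlow 0.045 al45 psi0 ga120 m0.50 zg0.084 [-0.07, 0.86, 1.25, -0.11, 2.15, 1.51] [-0.91, -0.03, -0.42]
mouthlow 0.045 al45 psi30 ga90 m0.61 zg0.084 [0.11, 0.8, 1.35, -0.46, 2.04, 1.2] [-0.77, -0.48, -0.42]
mouthlow 0.045 al45 psi60 ga60 m0.56 zg0.084 [0.22, 0.71, 1.5, -0.68, 1.87, 0.84] [-0.54, -0.73, -0.42]
mouthlow 0.045 al45 psi90 ga0 m0.23 zg0.084 [0.37, 0.44, 1.9, -1.01, 1.51, 0.83] [0.0, -0.91, -0.42]
mouthlow 0.045 al55 psi-90 ga180 m0.54 zg0.084 [-0.62, 0.52, 1.91, 0.92, 1.74, 2.14] [-0.0, 0.97, -0.26]
mouthlow 0.045 al55 psi90 ga0 m0.14 zg0.084 [0.4, 0.55, 1.87, -1.1, 1.63, 0.92] [-0.0, -0.97, -0.26]
mouthlow 0.046 al55 psi0 ga120 m0.35 zg0.086 [-0.1, 0.99, 1.17, -0.06, 2.3, 1.43] [-0.97, 0.05, -0.26]
mouthlow 0.047 al55 psi30 ga90 m0.45 zg0.087 [0.08, 0.95, 1.23, -0.46, 2.2, 1.09] [-0.86, -0.43, -0.26]
mouthlow 0.049 al45 psi-60 ga150 m0.44 zg0.088 [-0.37, 0.72, 1.4
[... 2372 characters left out ...]
 m0.53 zg0.117 [0.25, 0.71, 1.5, -0.71, 1.98, 1.55] [-0.56, -0.77, -0.32]
mouthlow 0.081 al45 psi-30 ga180 m0.59 zg0.121 [-0.45, 0.68, 1.55, 0.57, 2.06, 1.43] [-0.54, 0.78, -0.3]
mouthlow 0.083 al55 psi-90 ga150 m0.04 zg0.122 [-0.52, 0.66, 1.66, 0.82, 1.98, 2.64] [-0.29, 0.94, -0.19]
mouthlow 0.083 al55 psi90 ga30 m0.26 zg0.122 [0.33, 0.69, 1.62, -0.98, 1.88, 0.4] [-0.29, -0.94, -0.19]
mouthlow 0.083 al55 psi-90 ga210 m0.41 zg0.122 [-0.72, 0.32, 2.16, 1.12, 1.67, 1.67] [0.29, 0.94, -0.19]
mouthlow 0.085 al45 psi60 ga90 m0.46 zg0.124 [0.1, 0.88, 1.25, -0.57, 2.19, 0.43] [-0.81, -0.52, -0.28]
mouthlow 0.090 al55 psi0 ga150 m0.26 zg0.129 [-0.22, 0.95, 1.2, 0.18, 2.39, 1.14] [-0.93, 0.33, -0.16]
```

```bash
cat > s3.py <<'E'
from kin import *
from h import tool
k=fit(D).x
Q=[[.15,-.7,2.3,.1,.9,1.42],[-.3,-.2,1.9,.8,1.2,0],[-.3,-.2,1.9,.8,1.2,2],[-.3,-.2,1.9,.8,1.2,-1.5]]
def show(n,G,R):
    c,q=ik(np.array(G)+.019*R[:,2],R,k,Q);print(n,'ok' if c<1e-6 else 'NO',q.round(2), round(min((q-lo).min(),(hi-q).min()),2))
for fl in(0,1):
 for A in(50,70,90):
  show(f"grasp{A} {fl}",(.5127,.1906,.032),tool(A,45,fl))
 for A in(30,50,70):
  show(f"place{A} {fl}",(.495,.3576,.037),tool(A,45,fl))
 for A in (50,60,70,80,90,100):
  for al2 in (25,70):
   show(f"pour az{A} al'{al2} {fl}",(.513,.04,.09 if al2<40 else .2),tool(A,al2,fl))
E
python3 s3.py
```

```text
grasp50 0 ok [-0.2  -0.21  2.51  1.12  0.76 -0.32] 0.06
grasp70 0 ok [-0.26  0.01  2.31  0.98  1.02 -0.54] 0.26
grasp90 0 ok [-0.25  0.21  2.09  0.82  1.22 -0.69] 0.48
place30 0 NO [ 0.42 -0.17  2.43  0.66  0.2   0.84] 0.0
place50 0 ok [ 0.26 -0.14  2.44  1.23  0.44 -0.09] 0.13
place70 0 ok [ 0.13 -0.    2.31  1.12  0.77 -0.34] 0.26
pour az50 al'25 0 ok [-0.77 -0.07  2.48  1.22  1.29 -0.81] 0.09
pour az50 al'70 0 ok [-0.29 -0.26  2.05  0.34  1.23  0.31] 0.52
pour az60 al'25 0 ok [-0.75  0.07  2.34  1.12  1.39 -0.85] 0.23
pour az60 al'70 0 ok [-0.3  -0.21  2.01  0.36  1.28  0.13] 0.56
pour az70 al'25 0 ok [-0.71  0.19  2.2   1.02  1.48 -0.88] 0.37
pour az70 al'70 0 ok [-0.31 -0.16  1.96  0.36  1.34 -0.05] 0.61
pour az80 al'25 0 ok [-0.67  0.31  2.06  0.92  1.57 -0.91] 0.51
pour az80 al'70 0 ok [-0.31 -0.1   1.91  0.35  1.39 -0.21] 0.66
pour az90 al'25 0 ok [-0.62  0.41  1.92  0.84  1.66 -0.94] 0.65
pour az90 al'70 0 ok [-0.3  -0.05  1.86  0.34  1.44 -0.36] 0.71
pour az100 al'25 0 ok [-0.56  0.51  1.79  0.75  1.75 -0.97] 0.78
pour az100 al'70 0 ok [-0.29  0.    1.81  0.31  1.49 -0.51] 
[... 395 characters left out ...]
pour az50 al'70 1 NO [-0.23 -0.26  2.03  0.25  1.21 -2.68] 0.0
pour az60 al'25 1 ok [-0.75  0.07  2.34  1.12  1.39  2.29] 0.23
pour az60 al'70 1 NO [-0.17 -0.21  1.99  0.17  1.24 -2.68] 0.0
pour az70 al'25 1 ok [-0.71  0.19  2.2   1.02  1.48  2.26] 0.37
pour az70 al'70 1 NO [-0.46 -0.2   2.06  0.57  1.35  2.68] 0.0
pour az80 al'25 1 ok [-0.67  0.31  2.06  0.92  1.57  2.23] 0.45
pour az80 al'70 1 NO [-0.4  -0.12  1.97  0.47  1.4   2.68] 0.0
pour az90 al'25 1 ok [-0.62  0.41  1.92  0.84  1.66  2.2 ] 0.48
pour az90 al'70 1 NO [-0.33 -0.05  1.88  0.38  1.44  2.68] 0.0
pour az100 al'25 1 ok [-0.56  0.51  1.79  0.75  1.75  2.17] 0.51
pour az100 al'70 1 ok [-0.29  0.    1.81  0.31  1.49  2.63] 0.05
```

```bash
python3 - <<'E'
from h import *
R=tool(65,45);t=R[:,2]
G=np.array([.5127,.1906,.023])-.008*t-.10*t+np.array([0,0,.03])
to(G,R,6)
E
```

```text
t 2.02 tcp [0.4615 0.1748 0.2029] G [0.4485 0.1715 0.2164] z [ 0.684  0.172 -0.709] x [ 0.245 -0.97   0.001] j [ 0.15 -0.91  2.56  0.11  0.72  1.42] F [ 1.1 -2.2 -0.5] w 0.0868
shift mm [45.9 51.6 71.4] rot [ 0.003 -0.627 -0.627] deg 50.8
[7.7, 8.6, 11.9] [0.0, -0.105, -0.105]
[7.9, 9.4, 11.1] [0.0, -0.105, -0.105]
[8.0, 10.3, 10.2] [0.0, -0.105, -0.105]
[7.9, 11.1, 9.4] [0.0, -0.105, -0.105]
[7.6, 11.9, 8.6] [0.0, -0.105, -0.105]
[7.2, 12.7, 7.8] [0.0, -0.105, -0.105]
```

```bash
python3 -m creep '[[[8,8,12,0,-0.1,-0.1],[8,9,11,0,-0.1,-0.1],[8,10,10,0,-0.1,-0.1],[8,11,9,0,-0.1,-0.1],[8,12,9,0,-0.1,-0.1]]]'>/dev/null; python3 - <<'E'
from h import *
R=tool(65,45);t=R[:,2]
G=np.array([.5127,.1906,.023])-.008*t-.10*t
to(G,R,3)
E
```

```text
t 2.65 tcp [0.4664 0.143  0.1386] G [0.4575 0.1338 0.1527] z [ 0.47   0.482 -0.74 ] x [ 0.703 -0.711 -0.017] j [-0.41 -0.54  2.48  0.81  1.06  0.03] F [-0.5 -0.4 -0.5] w 0.087
shift mm [21.4 29.8 43.7] rot [ 0.044 -0.233 -0.269] deg 20.5
[7.1, 9.9, 14.6] [0.015, -0.078, -0.09]
[7.3, 10.8, 13.8] [0.015, -0.078, -0.09]
[7.4, 11.6, 13.1] [0.015, -0.078, -0.09]
```

```bash
python3 -m creep '[[[7,10,14,0.015,-0.08,-0.09],[7,11,14,0.015,-0.08,-0.09],[7,11,13,0.015,-0.08,-0.09],[0,0,0,0,0,0]]]'>/dev/null; python3 - <<'E'
from h import *
import cv2
R=tool(65,45);t=R[:,2]
G=np.array([.5127,.1906,.023])-.008*t
to(G,R)
p,d=cams.capture("wrist");cv2.imwrite("pics/w1.png",p[:,:,::-1])
p,d=cams.capture("side");cv2.imwrite("pics/s1.png",p[:,:,::-1])
E
```

```text
t 3.15 tcp [0.4841 0.134  0.0833] G [0.4786 0.1217 0.0967] z [ 0.29   0.645 -0.707] x [ 0.906 -0.423 -0.014] j [-0.49 -0.06  2.27  0.87  1.17 -0.51] F [ 0.1 -0.   1.1] w 0.0866
shift mm [ 3.  -2.2 98.4] rot [-0.    0.01 -0.01] deg 0.8
```

View pics/w1.png

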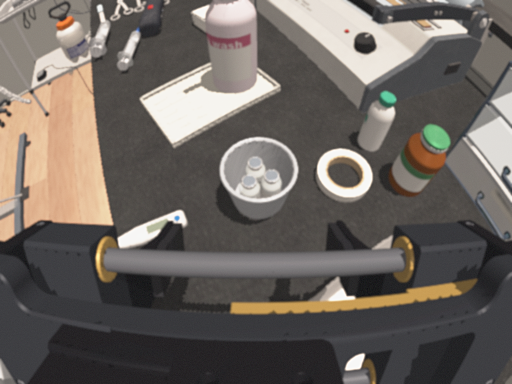

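View pics/s1.png

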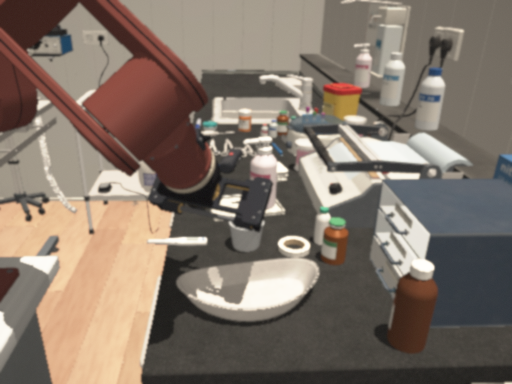

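```bash
python3 -m creep '[[[1,-1,20,0,0.005,-0.005],[1,-1,20,0,0.005,-0.005],[1,0,18,0,0,0],[0,0,14,0,0,0],[0,0,0,0,0,0]]]'; python3 - <<'E'
from h import *
import cv2
R=tool(65,45);t=R[:,2]
G=np.array([.5127,.1906,.023])-.008*t
to(G,R)
p,d=cams.capture("wrist");cv2.imwrite("pics/w2.png",p[:,:,::-1])
E
```

```text
time: 3.88
eef_pos: [0.5093, 0.1813, 0.0372]
tool_rot: [[0.907, -0.292, 0.303], [-0.421, -0.643, 0.64], [0.008, -0.708, -0.707]]
contact_force: [0.3, -0.8, -0.0]
grip_width: 0.0869
t 3.88 tcp [0.5093 0.1813 0.0372] G [0.5036 0.1691 0.0507] z [ 0.303  0.64  -0.707] x [ 0.907 -0.421  0.008] j [-0.35  0.08  2.26  0.99  1.   -0.56] F [ 0.3 -0.8 -0. ] w 0.0869
shift mm [-1.   3.1 28. ] rot [-0.001 -0.004  0.007] deg 0.5
```

View pics/w2.png

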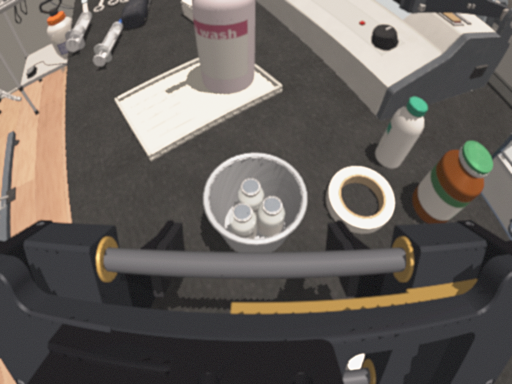

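```bash
python3 -m creep '[[[0,1,10,0,0,0],[0,1,10,0,0,0],[-1,1,8,0,0,0],[0,0,0,0,0,0]]]'; python3 -m creep '[[[0,0,0,0,0,0],[0,0,0,0,0,0],[0,0,0,0,0,0],[0,0,0,0,0,0]]]' 1 35;python3 - <<'E'
from h import *
import cv2
R=tool(65,45);t=R[:,2]
G=np.array([.5127,.1906,.023])-.008*t
to(G,R)
p,d=cams.capture("wrist");cv2.imwrite("pics/w3.png",p[:,:,::-1])
E
```

```text
time: 4.42
eef_pos: [0.5156, 0.1974, 0.0137]
tool_rot: [[0.907, -0.294, 0.301], [-0.421, -0.643, 0.64], [0.005, -0.707, -0.707]]
contact_force: [0.9, 0.2, 0.2]
grip_width: 0.0874
time: 4.92
eef_pos: [0.5169, 0.1966, 0.015]
tool_rot: [[0.907, -0.293, 0.304], [-0.422, -0.643, 0.639], [0.008, -0.708, -0.706]]
contact_force: [0.9, 0.7, 1.4]
grip_width: 0.0574
t 4.92 tcp [0.5169 0.1966 0.015 ] G [0.5111 0.1845 0.0284] z [ 0.304  0.639 -0.706] x [ 0.907 -0.422  0.008] j [-0.31  0.15  2.24  1.04  0.95 -0.6 ] F [0.9 0.7 1.4] w 0.0574
shift mm [-1.2 -0.5  0.2] rot [-0.001 -0.005  0.006] deg 0.5
```

View pics/w3.png

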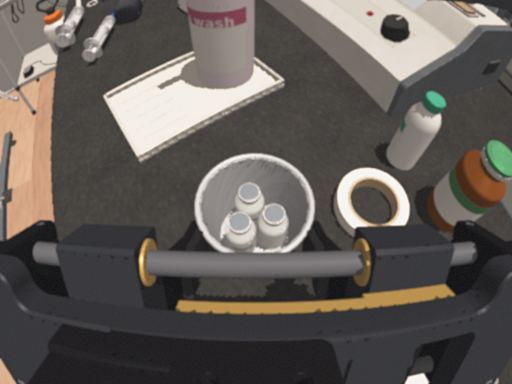

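```bash
python3 -m creep '[[[0,-7,-7,0,0,0],[0,-14,-14,0,0,0],[0,-18,-18,0,0,0],[0,-18,-18,0,0,0],[0,0,0,0,0,0]]]' 1 35;python3 - <<'E'
from h import *
import cv2
st()
p,d=cams.capture("wrist");cv2.imwrite("pics/w4.png",p[:,:,::-1])
p,d=cams.capture("side");cv2.imwrite("pics/s4.png",cv2.resize(p[100:320,120:370,::-1],None,fx=3,fy=2.7))
E
```

```text
time: 5.6
eef_pos: [0.5173, 0.1965, 0.0973]
tool_rot: [[0.907, -0.29, 0.306], [-0.421, -0.644, 0.638], [0.012, -0.708, -0.706]]
contact_force: [-0.0, 0.0, -2.0]
grip_width: 0.0574
t 5.6 tcp [0.5173 0.1965 0.0973] G [0.5114 0.1844 0.1108] z [ 0.306  0.638 -0.706] x [ 0.907 -0.421  0.012] j [-0.31 -0.05  2.24  0.93  1.06 -0.4 ] F [-0.  0. -2.] w 0.0574
```

View pics/w4.png

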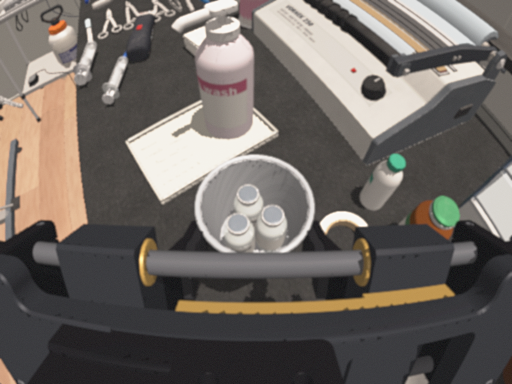

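View pics/s4.png

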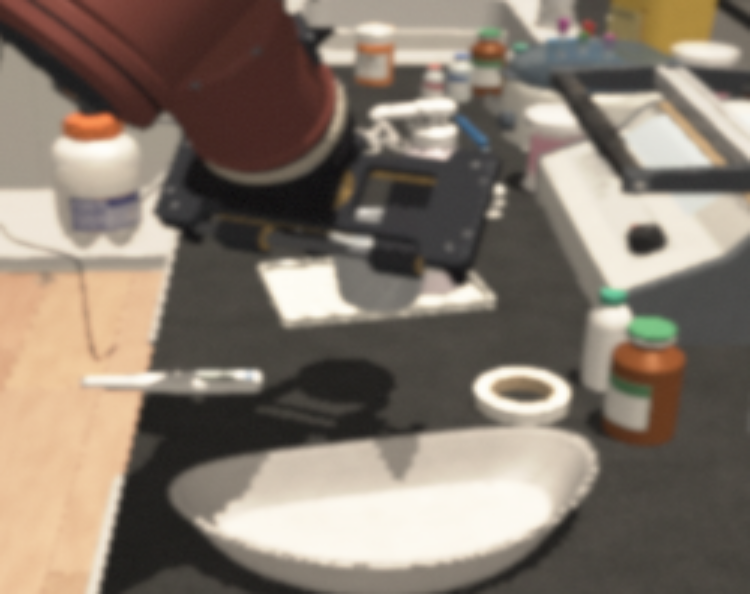

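```bash
cat > s4.py <<'E'
from kin import *
from h import tool
D+= [([-.31,-.05,2.24,.93,1.06,-.40],[.5173,.1965,.0973]),([-.49,-.06,2.27,.87,1.17,-.51],[.4841,.134,.0833])]
r=fit(D);k=r.x;print(np.abs(r.fun).max())
Q=[[-.3,-.2,1.9,.8,1.2,2.3],[-.3,-.2,1.9,.8,1.2,0]]
def show(n,G,R):
    c,q=ik(np.array(G)+.019*R[:,2],R,k,Q);print(n,'ok' if c<1e-6 else 'NO',q.round(2), round(min((q-lo).min(),(hi-q).min()),2))
for A in(70,90):
  show(f"a {A}",(.525,.07,.2),tool(A,52,0))
  show(f"b {A}",(.525,.07,.2),tool(A,52,1))
  show(f"c {A}",(.525,.07,.1),tool(A,52,1))
  show(f"d {A}",(.525,.07,.1),tool(A,25,1))
  show(f"e {A}",(.525,.07,.1),tool(A,10,1))
E
python3 s4.py; python3 - <<'E'
from h import *
to((.525,.075,.2),tool(72,52),5)
E
```

```text
0.0027241277218453264
a 70 ok [-0.47 -0.08  2.    0.67  1.36 -0.31] 0.57
b 70 NO [-0.52 -0.07  2.03  0.74  1.38  2.68] 0.0
c 70 NO [-0.47  0.08  2.07  0.72  1.2   2.68] 0.0
d 70 ok [-0.69  0.37  2.05  1.04  1.46  2.25] 0.43
e 70 ok [-0.74  0.59  1.98  1.14  1.63  2.09] 0.59
a 90 ok [-0.43  0.11  1.81  0.6   1.54 -0.55] 0.76
b 90 ok [-0.43  0.11  1.81  0.6   1.54  2.59] 0.09
c 90 ok [-0.43  0.25  1.87  0.61  1.38  2.49] 0.19
d 90 ok [-0.59  0.55  1.77  0.86  1.65  2.23] 0.45
e 90 ok [-0.63  0.75  1.69  0.96  1.82  2.14] 0.54
t 5.7 tcp [0.5155 0.1969 0.0948] G [0.5097 0.1848 0.1082] z [ 0.303  0.639 -0.707] x [ 0.907 -0.421  0.008] j [-0.31 -0.05  2.24  0.93  1.06 -0.4 ] F [-0.5  0.3 -3.1] w 0.0576
shift mm [  59.3    3.7 -130.6] rot [-0.121 -0.086 -0.085] deg 9.8
[11.9, 0.7, -26.1] [-0.024, -0.017, -0.017]
[11.4, 1.6, -26.3] [-0.024, -0.017, -0.017]
[10.9, 2.4, -26.4] [-0.024, -0.017, -0.017]
[10.4, 3.2, -26.6] [-0.024, -0.017, -0.017]
[9.9, 4.0, -26.6] [-0.024, -0.017, -0.017]
```

```bash
python3 -m creep '[[[12,1,-26,-0.024,-0.017,-0.017],[12,2,-26,-0.024,-0.017,-0.017],[11,2,-26,-0.024,-0.017,-0.017],[11,3,-26,-0.024,-0.017,-0.017],[11,4,-26,-0.024,-0.017,-0.017]]]' | head -2; python3 -m creep '[[[0,0,0,0,0,0.15],[0,0,0,0,0,0.17],[0,0,0,0,0,0.17],[0,0,0,0,0,0.17],[0,0,0,0,0,0.17]]]' | head -2;  python3 - <<'E'
from h import *
to((.525,.075,.2),tool(72,52))
import cv2
p,d=cams.capture("wrist");cv2.imwrite("pics/w5.png",p[:,:,::-1])
p,d=cams.capture("side");cv2.imwrite("pics/s5.png",p[:,:,::-1])
E
```

```text
time: 6.32
eef_pos: [0.5309, 0.086, 0.1825]
time: 6.95
eef_pos: [0.5308, 0.0868, 0.1818]
t 6.95 tcp [0.5308 0.0868 0.1818] G [0.5272 0.0756 0.1967] z [ 0.189  0.588 -0.787] x [ 0.455 -0.762 -0.46 ] j [-0.45 -0.05  1.98  0.67  1.37  0.51] F [-0.  -0.4 -1.3] w 0.0574
shift mm [-2.   0.8 -3.4] rot [-0.001  0.003 -0.838] deg 48.0
```

View pics/w5.png

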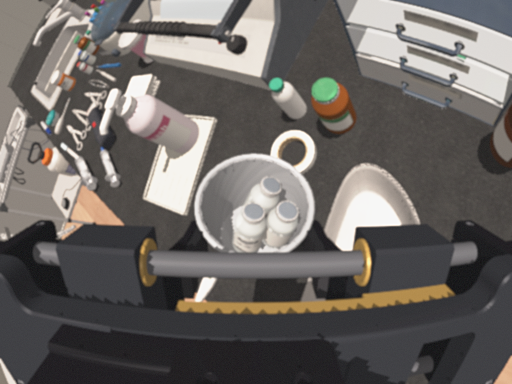

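View pics/s5.png

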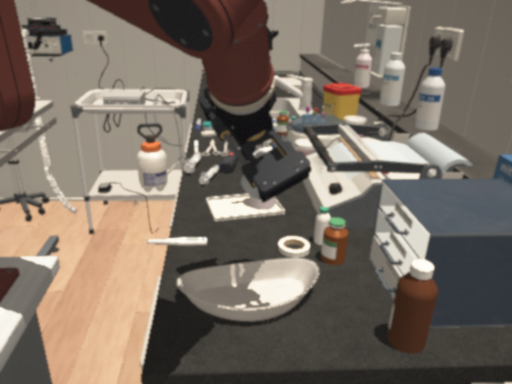

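```bash
python3 -m creep '[[[0,0,0,0,0,0.17],[0,0,0,0,0,0.17],[0,0,0,0,0,0.17],[0,0,0,0,0,0.17],[0,0,0,0,0,0.17]]]' | head -2; python3 -m creep '[[[0,0,0,0,0,0.17],[0,0,0,0,0,0.17],[0,0,0,0,0,0.17],[0,0,0,0,0,0.17],[0,0,0,0,0,0.17]]]' | head -2;  python3 - <<'E'
from h import *
R=tool(75,50,True)@Ro.from_euler('z',-30,degrees=True).as_matrix()
to((.525,.075,.12),R,4)
bt=tool(0,45).T@[0,0,1]
print("b",(np.array(readout.sense()["tool_rot"])@bt).round(2))
import cv2
p,d=cams.capture("wrist");cv2.imwrite("pics/w6.png",p[:,:,::-1])
E
```

```text
time: 7.68
eef_pos: [0.5312, 0.0867, 0.1826]
time: 8.3
eef_pos: [0.5312, 0.0866, 0.1826]
t 8.3 tcp [0.5312 0.0866 0.1826] G [0.5276 0.0755 0.1975] z [ 0.19   0.588 -0.787] x [-0.92  -0.174 -0.352] j [-0.45 -0.05  1.98  0.67  1.37  2.2 ] F [-0.5  0.2 -1.7] w 0.0571
shift mm [ 29.9 -37.9  60.2] rot [-0.045  0.009  0.044] deg 3.6
[7.5, -9.5, 15.0] [-0.011, 0.002, 0.011]
[7.3, -9.7, 15.0] [-0.011, 0.002, 0.011]
[7.2, -10.0, 14.9] [-0.011, 0.002, 0.011]
[7.1, -10.2, 14.8] [-0.011, 0.002, 0.011]
b [ 0.11 -0.97  0.2 ]
```

View pics/w6.png

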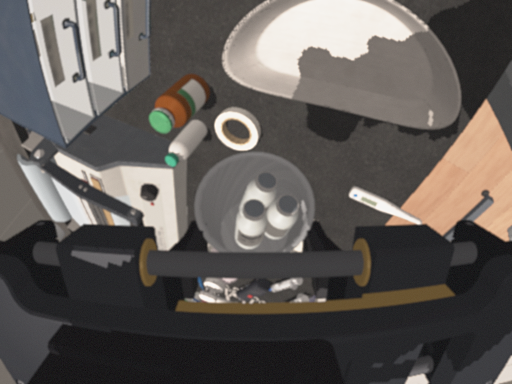

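```bash
python3 -m creep '[[[7,-9,15,-0.01,0,0.01],[7,-10,15,-0.01,0,0.01],[7,-10,15,-0.01,0,0.01],[7,-10,15,-0.01,0,0.01]]]' | head -2; python3 - <<'E'
from h import *
R=tool(75,20,True)
to((.522,.075,.105),R,9)
E
```

```text
time: 8.85
eef_pos: [0.5295, 0.0874, 0.1048]
t 8.85 tcp [0.5295 0.0874 0.1048] G [0.5261 0.0757 0.1193] z [ 0.177  0.619 -0.765] x [-0.932 -0.145 -0.332] j [-0.47  0.09  2.02  0.72  1.28  2.1 ] F [-0.1  0.1 -1.3] w 0.0575
shift mm [4.1 1.2 7.3] rot [-0.513 -0.128  0.52 ] deg 42.5
[0.5, 0.1, 0.8] [-0.057, -0.014, 0.058]
[0.5, 0.1, 0.8] [-0.057, -0.014, 0.058]
[0.5, -0.0, 0.8] [-0.057, -0.014, 0.058]
[0.5, -0.1, 0.8] [-0.057, -0.014, 0.058]
[0.5, -0.2, 0.8] [-0.057, -0.014, 0.058]
[0.5, -0.2, 0.8] [-0.057, -0.014, 0.058]
[0.5, -0.3, 0.7] [-0.057, -0.014, 0.058]
[0.5, -0.4, 0.7] [-0.057, -0.014, 0.058]
[0.5, -0.4, 0.7] [-0.057, -0.014, 0.058]
```

```bash
python3 -m creep '[[[0.5,0,0.8,-0.057,-0.014,0.058],[0.5,0,0.8,-0.057,-0.014,0.058],[0.5,0,0.8,-0.057,-0.014,0.058],[0.5,0,0.8,-0.057,-0.014,0.058],[0.5,0,0.8,-0.057,-0.014,0.058]]]' | head -2; python3 -m creep '[[[0.5,0,0.8,-0.057,-0.014,0.058],[0.5,0,0.8,-0.057,-0.014,0.058],[0.5,0,0.8,-0.057,-0.014,0.058],[0.5,0,0.8,-0.057,-0.014,0.058],[0,0,0,0,0,0]]]' | head -2; python3 - <<'E'
from h import *
st()
bt=tool(0,45).T@[0,0,1]
print("b",(np.array(readout.sense()["tool_rot"])@bt).round(2))
import cv2
p,d=cams.capture("wrist");cv2.imwrite("pics/w7.png",p[:,:,::-1])
p,d=cams.capture("side");cv2.imwrite("pics/s7.png",cv2.resize(p[130:330,140:370,::-1],None,fx=3,fy=3))
E
```

```text
time: 9.48
eef_pos: [0.5283, 0.0899, 0.1021]
time: 10.1
eef_pos: [0.5263, 0.0932, 0.0997]
t 10.1 tcp [0.5263 0.0932 0.0997] G [0.5217 0.076  0.1062] z [ 0.243  0.908 -0.342] x [-0.966  0.26   0.004] j [-0.68  0.46  1.98  1.03  1.56  2.21] F [-0.1  0.2 -0.9] w 0.0573
b [-0.24 -0.87 -0.42]
```

View pics/w7.png

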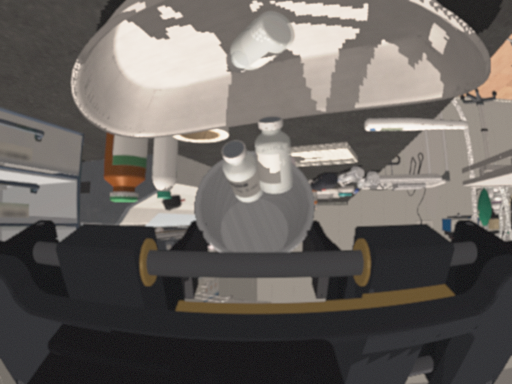

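View pics/s7.png

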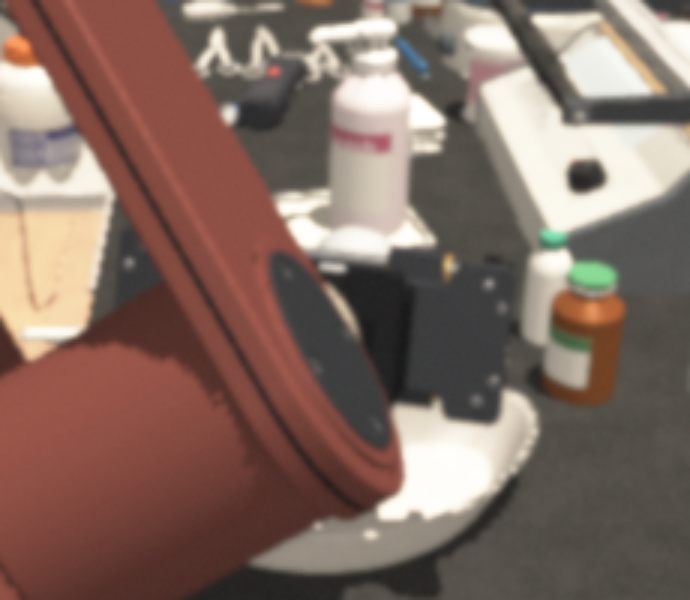

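```bash
python3 -m creep '[[[0,0,0,0,0,0],[0,0,0,0,0,0],[0,0,0,0,0,0]]]' | tail -3; python3 - <<'E'
from h import *
import cv2
p,d=cams.capture("wrist");cv2.imwrite("pics/w8.png",p[:,:,::-1])
E
```

```text
tool_rot: [[-0.966, 0.089, 0.242], [0.258, 0.332, 0.907], [-0.0, 0.939, -0.343]]
contact_force: [0.2, -0.2, -2.1]
grip_width: 0.057
```

View pics/w8.png

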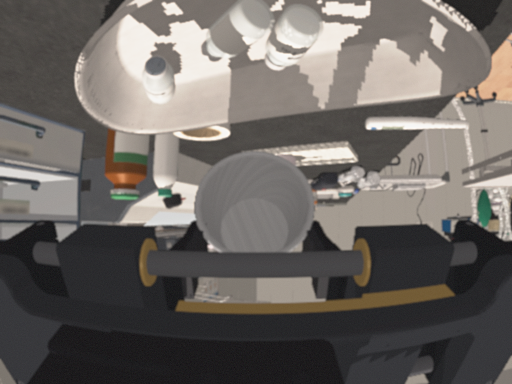

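```bash
python3 -m creep '[[[0,15,-5,0,0,0],[0,25,-9,0,0,0],[0,30,-11,0.05,0,-0.1],[0,25,-9,0.1,0,-0.16],[0,0,0,0.1,0,-0.16]]]' | head -2; python3 -m creep '[[[0,0,0,0.05,0,-0.17],[0,0,0,0.05,0,-0.17],[0,0,0,0,0,-0.17],[0,0,0,0,0,-0.17],[0,0,0,0,0,-0.17]]]'|head -2; python3 - <<'E'
from h import *
R=tool(60,45);to((.47,.20,.2),R,10)
import cv2
p,d=cams.capture("wrist");cv2.imwrite("pics/w9.png",p[:,:,::-1])
E
```

```text
time: 11.25
eef_pos: [0.5265, 0.0948, 0.2058]
time: 11.88
eef_pos: [0.525, 0.0959, 0.2036]
t 11.88 tcp [0.525  0.0959 0.2036] G [0.5193 0.0821 0.2154] z [ 0.304  0.722 -0.621] x [-0.438 -0.473 -0.764] j [-0.58 -0.08  2.09  0.89  1.43  1.33] F [ 0.7 -0.  -1.1] w 0.0574
shift mm [-20.5  96.3  79.6] rot [ 0.002  0.168 -1.706] deg 98.2
[-2.1, 9.6, 8.0] [0.0, 0.017, -0.171]
[-3.8, 9.1, 7.9] [0.0, 0.017, -0.171]
[-5.4, 8.3, 7.8] [0.0, 0.017, -0.171]
[-6.9, 7.3, 7.7] [0.0, 0.017, -0.171]
[-8.2, 6.0, 7.6] [0.0, 0.017, -0.171]
[-9.2, 4.5, 7.4] [0.0, 0.017, -0.171]
[-9.9, 2.9, 7.3] [0.0, 0.017, -0.171]
[-10.4, 1.2, 7.1] [0.0, 0.017, -0.171]
[-10.6, -0.6, 6.9] [0.0, 0.017, -0.171]
[-10.4, -2.4, 6.8] [0.0, 0.017, -0.171]
```

View pics/w9.png

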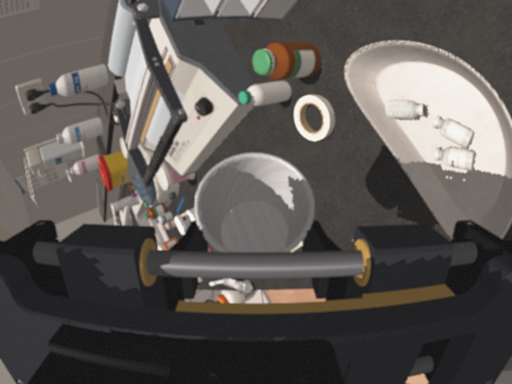

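```bash
python3 -m creep '[[[-2,10,8,0,0.017,-0.171],[-4,9,8,0,0.017,-0.171],[-5,8,8,0,0.017,-0.171],[-7,7,8,0,0.017,-0.171],[-8,6,8,0,0.017,-0.171]]]' | head -2; python3 -m creep '[[[-9,5,7,0,0.017,-0.171],[-10,3,7,0,0.017,-0.171],[-10,1,7,0,0.017,-0.171],[-11,-1,7,0,0.017,-0.171],[-10,-2,7,0,0.017,-0.171]]]'|head -2; python3 - <<'E'
from h import *
R=tool(52,45);t=R[:,2]
G=np.array([.4935,.3573,.003+.023])-.008*t
to(G-.1*t,R,6)
import cv2
p,d=cams.capture("top");cv2.imwrite("pics/t10.png",cv2.resize(p[110:310,130:390,::-1],None,fx=3,fy=3))
E
```

```text
time: 12.55
eef_pos: [0.5017, 0.1545, 0.1942]
time: 13.18
eef_pos: [0.4773, 0.2118, 0.1857]
t 13.18 tcp [0.4773 0.2118 0.1857] G [0.4706 0.2002 0.1992] z [ 0.353  0.611 -0.709] x [ 0.866 -0.499  0.   ] j [-0.29 -0.4   2.32  0.84  1.16 -0.09] F [-0.2  1.1 -1.9] w 0.0571
shift mm [-67.4  17.3 119.3] rot [0.002 0.099 0.1  ] deg 8.0
[-11.2, 2.9, 19.9] [0.0, 0.016, 0.017]
[-11.5, 3.1, 19.7] [0.0, 0.016, 0.017]
[-11.8, 3.3, 19.5] [0.0, 0.016, 0.017]
[-12.1, 3.5, 19.3] [0.0, 0.016, 0.017]
[-12.3, 3.7, 19.1] [0.0, 0.016, 0.017]
[-12.6, 3.9, 18.9] [0.0, 0.016, 0.017]
```

View pics/t10.png

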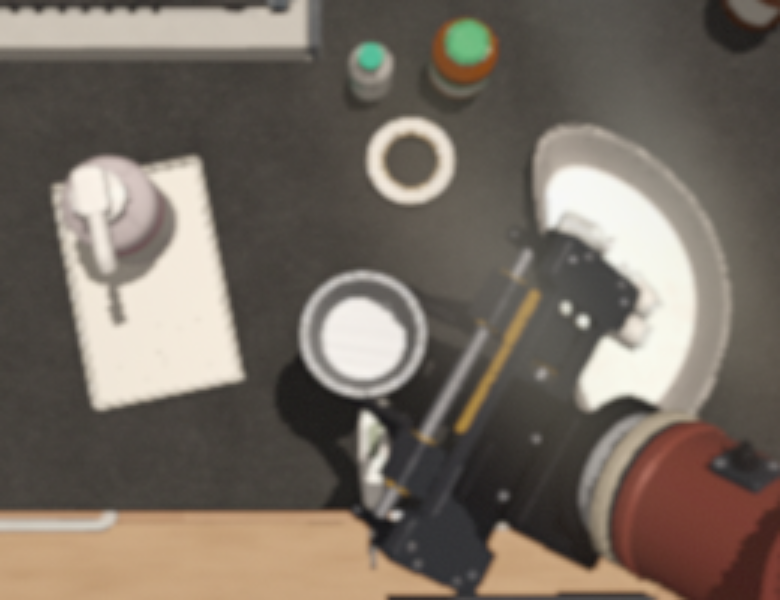

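```bash
python3 - <<'E'
from h import *
import cv2
p,R=st()
pic,d=cams.capture("top");P=cloud("top",d)
print(pix("top",p))
# rim centre pixel region
u0,v0=130+363/3,110+334/3
q=P[int(v0)-26:int(v0)+26,int(u0)-26:int(u0)+26].reshape(-1,3)
zt=np.nanpercentile(q[:,2],[50,80,90]);print(zt)
G=p-.019*R[:,2];z0=G[2]-.008*.707+.031;print("expect rim z",z0)
s=q[(abs(q[:,2]-z0-.003)<.006)]
def fit(s):
    A=np.c_[2*s[:,:2],np.ones(len(s))];x=np.linalg.lstsq(A,(s[:,:2]**2).sum(1),rcond=None)[0];return x[:2],np.sqrt(x[2]+x[:2]@x[:2])
c,r=fit(s)
for _ in range(5):
    rr=np.hypot(*(s[:,:2]-c).T);s2=s[abs(rr-.033)<.006];c,r=fit(s2)
print(c,r,len(s2),s2[:,2].mean())
print("off from G",(c-G[:2]).round(4),"expected",(.008*R[:2,2]).round(4))
E
```

```text
t 13.22 tcp [0.476 0.213 0.185] G [0.4693 0.2014 0.1985] z [ 0.351  0.612 -0.709] x [ 0.869 -0.494  0.004] j [-0.28 -0.4   2.32  0.84  1.16 -0.1 ] F [-1.1  1.2 -1.6] w 0.057
(np.float64(246.08297381195186), np.float64(220.06038471027793))
[0.17345771 0.21269635 0.22519295]
expect rim z 0.22385061925308114
[0.47113401 0.20662186] 0.03338005468661745 352 0.22515128996322425
off from G [0.0018 0.0052] expected [0.0028 0.0049]
```

```bash
python3 -m creep '[[[-11,3,18,0,0.016,0.017],[-12,3,18,0,0.016,0.017],[-12,3,18,0,0.016,0.017],[-12,4,18,0,0.016,0.017],[-13,4,18,0,0.016,0.017]]]' | head -2; python3 - <<'E'
from h import *
R=tool(52,45);t=R[:,2]
G=np.array([.4935,.3573,.0314+.0057])-.008*t; G[2]=.0322
to(G,R,6)
import cv2
p,d=cams.capture("side");cv2.imwrite("pics/s11.png",cv2.resize(p[100:300,160:390,::-1],None,fx=3,fy=3))
p,d=cams.capture("wrist");cv2.imwrite("pics/w11.png",p[:,:,::-1])
E
```

```text
time: 13.9
eef_pos: [0.4552, 0.2872, 0.1096]
t 13.9 tcp [0.4552 0.2872 0.1096] G [0.4472 0.2764 0.1231] z [ 0.42   0.567 -0.709] x [ 0.798 -0.603 -0.01 ] j [-0.02 -0.39  2.47  0.94  0.79  0.03] F [ 0.6 -0.3 -1.3] w 0.0571
shift mm [-10.7   2.6 125.7] rot [0.003 0.018 0.005] deg 1.1
[-1.8, 0.4, 21.0] [0.0, 0.003, 0.001]
[-1.8, 0.4, 20.9] [0.0, 0.003, 0.001]
[-1.9, 0.5, 20.9] [0.0, 0.003, 0.001]
[-2.0, 0.5, 20.9] [0.0, 0.003, 0.001]
[-2.0, 0.5, 20.9] [0.0, 0.003, 0.001]
[-2.1, 0.5, 20.9] [0.0, 0.003, 0.001]
```

View pics/s11.png

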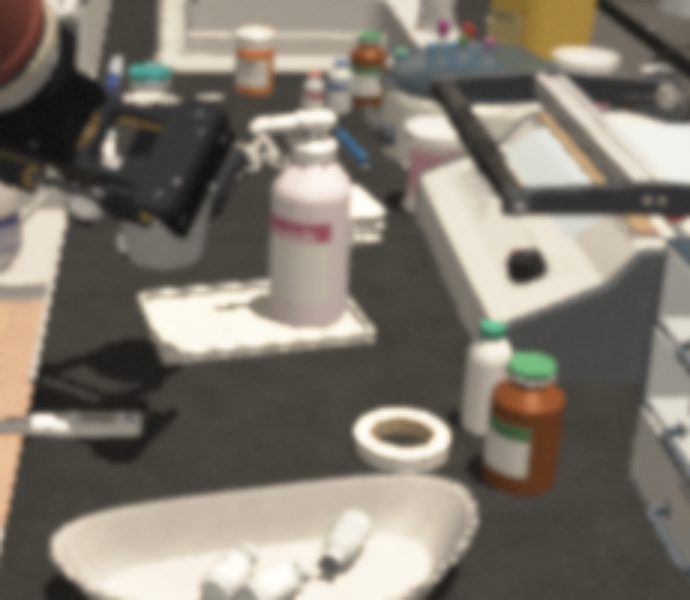

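View pics/w11.png

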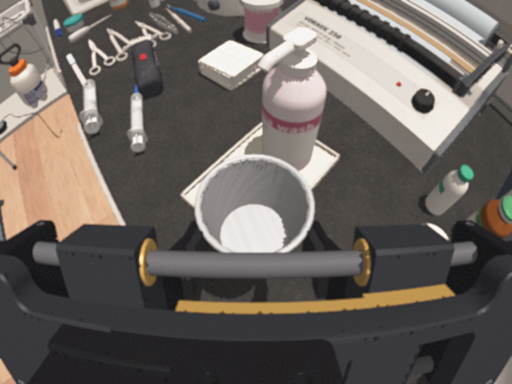

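```bash
python3 -m creep '[[[-2,0,21,0,0.004,0],[-2,0,21,0,0.004,0],[-2,0,21,0,0.004,0],[-2,1,21,0,0.004,0],[0,0,0,0,0,0]]]' | head -2; python3 - <<'E'
from h import *
R=tool(52,45);t=R[:,2]
G=np.array([.4935,.3573,.0])-.008*t; G[2]=.0322
to(G,R,3)
import cv2
p,d=cams.capture("wrist");cv2.imwrite("pics/w12.png",p[:,:,::-1])
E
```

```text
time: 14.62
eef_pos: [0.4838, 0.3386, 0.0487]
t 14.62 tcp [0.4838 0.3386 0.0487] G [0.4756 0.328  0.0622] z [ 0.43   0.558 -0.71 ] x [ 0.794 -0.608  0.002] j [ 0.15 -0.09  2.39  1.2   0.55 -0.17] F [-0.9 -0.9 -1.5] w 0.057
shift mm [-3.6  0.8 41.3] rot [0.004 0.005 0.008] deg 0.6
[-1.2, 0.3, 13.8] [0.001, 0.002, 0.003]
[-1.2, 0.3, 13.8] [0.001, 0.002, 0.003]
[-1.3, 0.3, 13.8] [0.001, 0.002, 0.003]
```

View pics/w12.png

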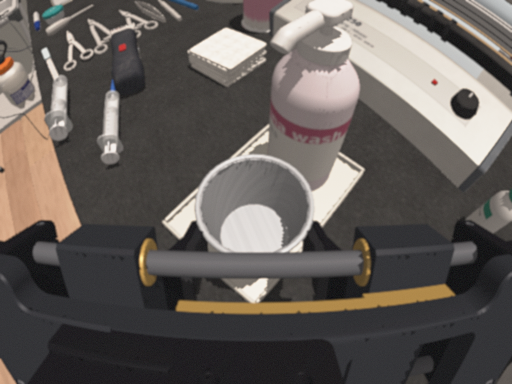

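```bash
python3 -m creep '[[[-1,0,14,0,0,0],[-1,0,14,0,0.002,0.003],[-1,0,10,0,0.002,0.003],[0,0,0,0,0,0]]]' | tail -4; python3 - <<'E'
from h import *
R=tool(52,45);t=R[:,2]
G=np.array([.4935,.3573,.0])-.008*t; G[2]=.0322
to(G,R)
import cv2
p,d=cams.capture("side");cv2.imwrite("pics/s13.png",cv2.resize(p[100:300,160:390,::-1],None,fx=3,fy=3))
E
```

```text
eef_pos: [0.4984, 0.3613, 0.0231]
tool_rot: [[0.789, -0.433, 0.435], [-0.614, -0.561, 0.555], [0.004, -0.706, -0.709]]
contact_force: [-0.4, 0.1, -0.7]
grip_width: 0.0573
t 15.18 tcp [0.4984 0.3613 0.0231] G [0.4902 0.3508 0.0365] z [ 0.435  0.555 -0.709] x [ 0.789 -0.614  0.004] j [ 0.21  0.04  2.34  1.35  0.48 -0.3 ] F [-0.4  0.1 -0.7] w 0.0573
shift mm [-1.4  1.9  4.2] rot [ 0.002 -0.001  0.004] deg 0.3
```

View pics/s13.png

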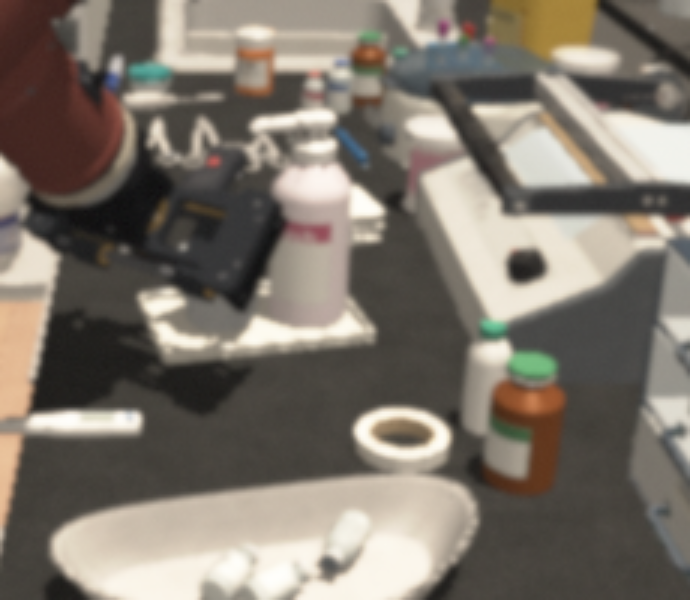

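```bash
python3 -m creep '[[[-1,1,2,0,0,0],[0,1,2,0,0,0],[0,0,0,0,0,0]]]' | tail -4; python3 - <<'E'
from h import *
st()
E
```

```text
eef_pos: [0.498, 0.3631, 0.018]
tool_rot: [[0.79, -0.433, 0.435], [-0.613, -0.562, 0.555], [0.005, -0.705, -0.709]]
contact_force: [0.7, 0.3, -1.5]
grip_width: 0.0571
t 15.6 tcp [0.498  0.3631 0.018 ] G [0.4897 0.3525 0.0315] z [ 0.435  0.555 -0.709] x [ 0.79  -0.613  0.005] j [ 0.22  0.06  2.33  1.38  0.48 -0.32] F [ 0.7  0.3 -1.5] w 0.0571
```

```bash
python3 -m creep '[[[0,0.7,0.7,0,0,0],[0,0,0,0,0,0]]]' | tail -2; python3 -m creep '[[[0,0,0,0,0,0],[0,0,0,0,0,0],[0,0,0,0,0,0],[0,0,0,0,0,0]]]' -1 | tail -4;  python3 - <<'E'
from h import *
st()
import cv2
p,d=cams.capture("wrist");cv2.imwrite("pics/w14.png",p[:,:,::-1])
E
```

```text
contact_force: [-3.7, -4.3, 4.9]
grip_width: 0.0575
eef_pos: [0.4977, 0.3632, 0.0167]
tool_rot: [[0.79, -0.433, 0.434], [-0.613, -0.562, 0.555], [0.004, -0.705, -0.71]]
contact_force: [-0.6, -0.2, -0.6]
grip_width: 0.0847
t 16.35 tcp [0.4977 0.3632 0.0167] G [0.4895 0.3526 0.0302] z [ 0.434  0.555 -0.71 ] x [ 0.79  -0.613  0.004] j [ 0.22  0.06  2.33  1.38  0.47 -0.33] F [-0.6 -0.2 -0.6] w 0.0847
```

View pics/w14.png

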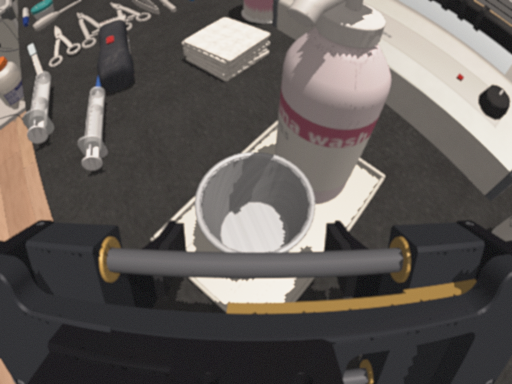

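Beaker stands free in the tray (rim centred at ~(255,205), clear of both fingers). Backing out along the tool axis.

```bash
python3 -m creep '[[[0,0,-8,0,0,0],[0,0,-20,0,0,0],[0,0,-30,0,0,0],[0,0,-40,0,0,0],[0,-15,-30,0,0,0]]]' | head -2;  python3 - <<'E'
from h import *
p,R=st()
import cv2
pic,d=cams.capture("top");cv2.imwrite("pics/t15.png",cv2.resize(pic[110:310,110:370,::-1],None,fx=3,fy=3))
P=cloud("top",d)
u,v=map(int,pix("top",(.4935,.357,.057)));q=P[v-26:v+26,u-26:u+26].reshape(-1,3)
s=q[(abs(q[:,2]-.060)<.007)]
def fit(s):
    A=np.c_[2*s[:,:2],np.ones(len(s))];x=np.linalg.lstsq(A,(s[:,:2]**2).sum(1),rcond=None)[0];return x[:2],np.sqrt(x[2]+x[:2]@x[:2])
c=np.array([.4935,.357])
for _ in range(6):
    rr=np.hypot(*(s[:,:2]-c).T);s2=s[abs(rr-.033)<.005];c,r=fit(s2)
e=np.array([.976,.217]);o=np.array([.519,.363])
print(c,r,len(s2),"in tray",(c-o)@e,(c-o)@np.array([-e[1],e[0]]))
to((.566,.373,.21+.019),tool(52,88))
E
```

```text
time: 17.02
eef_pos: [0.4471, 0.2993, 0.1178]
t 17.02 tcp [0.4471 0.2993 0.1178] G [0.4389 0.2888 0.1314] z [ 0.434  0.553 -0.711] x [ 0.789 -0.614  0.004] j [ 0.04 -0.45  2.49  0.9   0.75  0.13] F [-0.6  0.3  0.4] w 0.0871
[0.49264872 0.3578828 ] 0.032978020492969995 215 in tray -0.026829280877849533 0.0007238431553708978
t 17.07 tcp [0.4499 0.2994 0.1235] G [0.4416 0.2889 0.1369] z [ 0.439  0.554 -0.707] x [ 0.789 -0.615  0.009] j [ 0.04 -0.45  2.48  0.9   0.76  0.13] F [1.  0.5 2. ] w 0.0871
shift mm [  47.1 -152.9   31. ] rot [-0.75  -0.008  0.005] deg 43.0
```

View pics/t15.png

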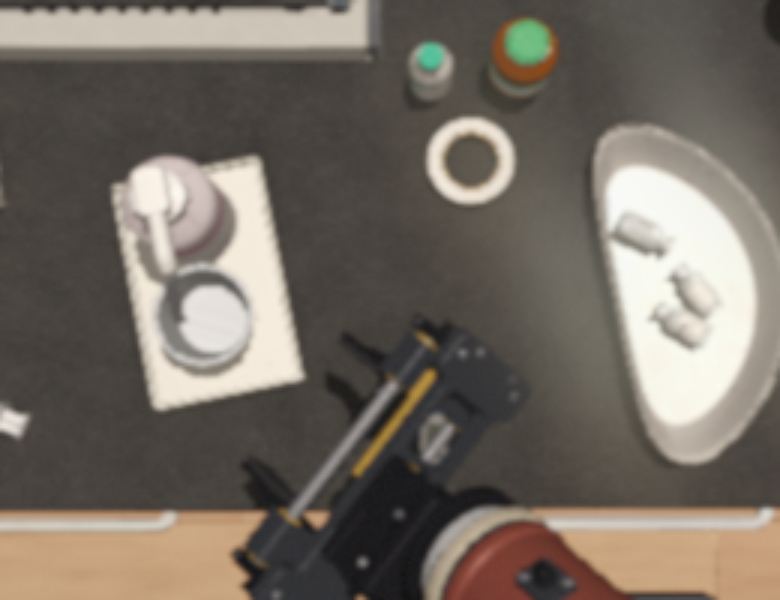

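```bash
python3 - <<'E'
from h import *
import cv2
e=np.array([.976,.217]);n=np.array([-e[1],e[0]]);o=np.array([.519,.363])
acc=[]
for i in range(2):
    pic,d=cams.capture("top");P=cloud("top",d)
    q=P[150:215,140:200].reshape(-1,3)
    acc.append(q[(q[:,2]>.12)])
    t=q[q[:,2]>.158]
    a=(t[:,:2]-o)@e;b=(t[:,:2]-o)@n
    print("head e",np.percentile(a,[0,2,10,50,98,100]).round(4),"n",np.percentile(b,[0,50,100]).round(4))
    h=t[a>.02];print("pump head centre e",((h[:,:2]-o)@e).min(),((h[:,:2]-o)@e).max(),"n",((h[:,:2]-o)@n).min(),((h[:,:2]-o)@n).max(),"z",np.median(h[:,2]))
    sh=q[(q[:,2]>.06)&(q[:,2]<.15)];a=(sh[:,:2]-o)@e;b=(sh[:,:2]-o)@n;print("body e",a.min(),a.max(),"n",b.min(),b.max())
cv2.imwrite("pics/t15z.png",cv2.resize(pic[155:250,135:215,::-1],None,fx=6,fy=6,interpolation=cv2.INTER_CUBIC))
E
```

```text
head e [-0.0057 -0.0033  0.0034  0.035   0.0583  0.0595] n [-0.0103 -0.0003  0.0102]
pump head centre e 0.020435294247271564 0.0594807597313756 n -0.01030441544331084 0.010180531542733335 z 0.16995047083784987
body e -0.029200379897473854 0.07478484339815003 n -0.03327509260909204 0.033570386221554484
head e [-0.0055 -0.0035  0.0033  0.0354  0.0582  0.0599] n [-0.01   -0.0002  0.0099]
pump head centre e 0.02020743858318677 0.059861530610056085 n -0.01001904651375516 0.00987601697262721 z 0.1699332084568404
body e -0.03323653050821662 0.07472339909912946 n -0.03275395909254647 0.03348406316073591
```

View pics/t15z.png

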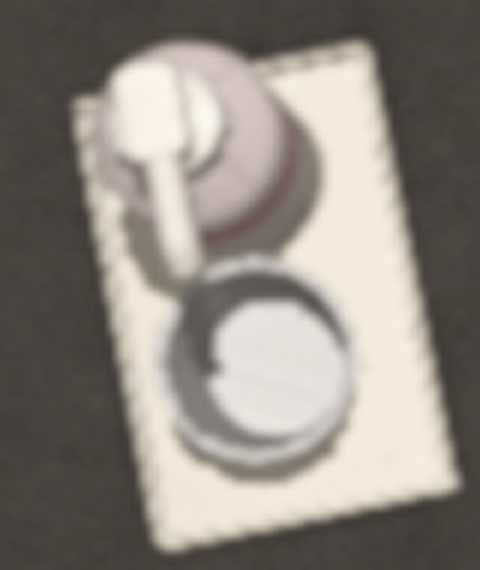

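```bash
python3 -m creep '[[[0,-15,-20,-0.1,0,0],[0,-20,-20,-0.16,0,0],[0,-25,-20,-0.16,0,0],[0,-25,-20,-0.16,0,0],[0,-20,-20,-0.16,0,0]]]' 1 20 | head -2;  python3 - <<'E'
from h import *
to((.565,.373,.20+.019),tool(52,90),4)
E
```

```text
time: 17.8
eef_pos: [0.4737, 0.3359, 0.2503]
t 17.8 tcp [0.4737 0.3359 0.2503] G [0.4731 0.3352 0.2693] z [ 0.033  0.039 -0.999] x [ 0.793 -0.61   0.002] j [0.47 0.04 1.61 0.02 1.45 1.12] F [0.6 0.2 1.3] w 0.0452
shift mm [ 49.6 -82.4  54.7] rot [-0.051 -0.002  0.008] deg 2.9
[12.4, -20.6, 13.7] [-0.013, -0.001, 0.002]
[12.4, -20.8, 13.4] [-0.013, -0.001, 0.002]
[12.3, -21.0, 13.1] [-0.013, -0.001, 0.002]
[12.3, -21.2, 12.9] [-0.013, -0.001, 0.002]
```

```bash
python3 -m creep '[[[12,-21,5,-0.013,0,0.002],[12,-21,8,-0.013,0,0.002],[12,-21,14,-0.013,0,0.002],[12,-21,20,-0.013,0,0.002],[0,0,0,0,0,0]]]' 1 20 | head -2;  python3 - <<'E'
from h import *
to((.565,.373,.171+.019),tool(52,90))
import cv2
p,d=cams.capture("side");cv2.imwrite("pics/s16.png",cv2.resize(p[60:260,160:390,::-1],None,fx=3,fy=3))
p,d=cams.capture("wrist");cv2.imwrite("pics/w16.png",p[:,:,::-1])
E
```

```text
time: 18.42
eef_pos: [0.5624, 0.3723, 0.1999]
t 18.43 tcp [0.5624 0.3723 0.1999] G [0.5625 0.3724 0.2189] z [-0.005 -0.002 -1.   ] x [ 0.787 -0.616 -0.002] j [0.47 0.33 1.36 0.   1.45 1.13] F [-1.  -1.1  0.4] w 0.0017
shift mm [ 1.7 -2.3 28.9] rot [ 0.004  0.002 -0.001] deg 0.3
```

View pics/s16.png

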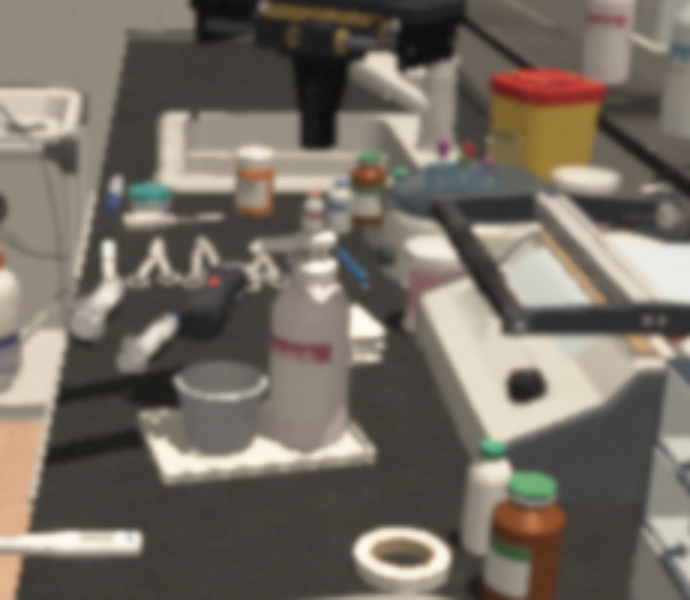

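View pics/w16.png

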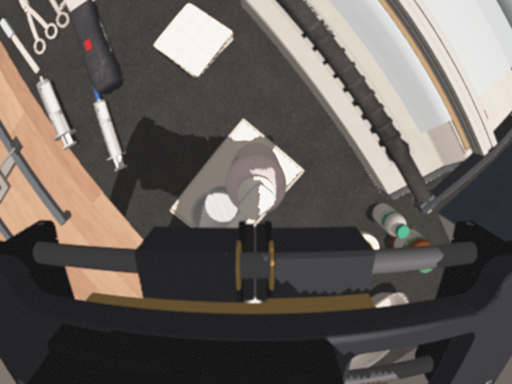

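```bash
python3 - <<'E'
from h import *
for n,u,v,z in(("spout tip",160+252/3,60+244/3,.158),("rimL",160+175/3,60+382/3,.057),("rimR",160+268/3,60+382/3,.057)):
    print(n,ray("side",u,v,z).round(4))
print(pix("side",(.516,.3625,.153)),pix("side",(.4935,.357,.057)))
E
```

```text
spout tip [0.5188 0.38   0.158 ]
rimL [0.4599 0.3488 0.057 ]
rimR [0.5316 0.3483 0.057 ]
(np.float64(243.12537631587514), np.float64(145.84015605478754)) (np.float64(232.77615759468037), np.float64(185.87529473077302))
```

```bash
python3 -m creep '[[[1,-1,10,0,0,0],[1,-1,10,0,0,0],[0,0,6,0,0,0],[0,0,4,0,0,0],[0,0,4,0,0,0]]]' | egrep 'eef|force';python3 -m creep '[[[0,0,3,0,0,0],[0,0,3,0,0,0],[0,0,0,0,0,0]]]' | egrep 'eef|force'
```

```text
eef_pos: [0.5666, 0.3728, 0.1722]
contact_force: [1.1, 0.1, -0.7]
eef_pos: [0.5664, 0.3728, 0.1659]
contact_force: [0.4, 0.2, -0.4]
```

```bash
python3 -m creep '[[[0,0,0,0,0,0]]]' | egrep 'eef|force';python3 -m creep '[[[0,0,3,0,0,0],[0,0,0,0,0,0]]]' | egrep 'eef|force';python3 - <<'E'
from h import *
import cv2
st()
p,d=cams.capture("side");cv2.imwrite("pics/s17.png",cv2.resize(p[60:210,200:300,::-1],None,fx=5,fy=4))
E
```

```text
eef_pos: [0.5666, 0.3729, 0.1663]
contact_force: [-0.3, -0.1, 0.5]
eef_pos: [0.5664, 0.3728, 0.1628]
contact_force: [0.2, -0.4, 0.2]
t 19.9 tcp [0.5664 0.3728 0.1628] G [0.5663 0.3727 0.1818] z [ 0.003  0.001 -1.   ] x [ 0.787 -0.617  0.002] j [ 0.47  0.36  1.4  -0.    1.38  1.13] F [ 0.2 -0.4  0.2] w 0.0003
```

View pics/s17.png

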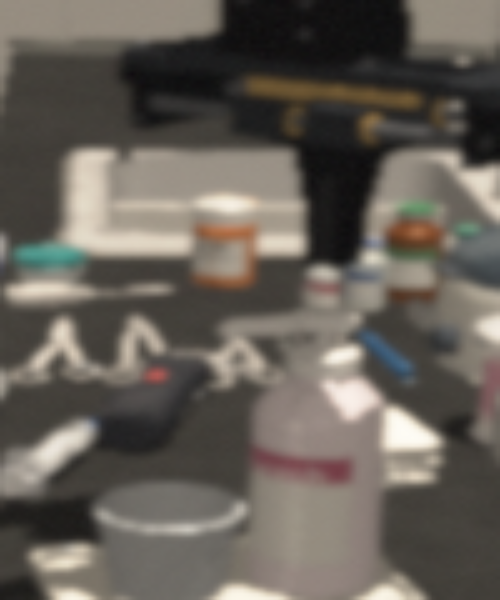

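```bash
python3 - <<'E'
from h import *
import cv2
print("tcp pix now",pix("side",(.5664,.3728,.1628)),"at s16",pix("side",(.5624,.3723,.2)),"head",pix("side",(.565,.373,.171)))
pic,d=cams.capture("side");P=cloud("side",d)
for v in range(115,150,2): print(v,P[v,266].round(3),pic[v,266],P[v,262].round(3))
p,dd=cams.capture("top");Pt=cloud("top",dd)
E
```

```text
tcp pix now (np.float64(265.1018072868209), np.float64(140.35705035612153)) at s16 (np.float64(264.0243123418151), np.float64(124.46349614266308)) head (np.float64(264.62622383598165), np.float64(136.85589541622596))
115 [0.565 0.361 0.224] [26 26 24] [0.556 0.367 0.223]
117 [0.565 0.363 0.219] [25 23 22] [0.557 0.368 0.218]
119 [0.565 0.362 0.215] [21 19 20] [0.557 0.368 0.214]
121 [0.565 0.362 0.211] [23 21 21] [0.557 0.365 0.21 ]
123 [0.566 0.364 0.206] [21 20 20] [0.557 0.366 0.205]
125 [0.566 0.361 0.202] [44 43 41] [0.557 0.367 0.2  ]
127 [0.566 0.361 0.197] [147 142 130] [ 6.290e-01  1.057e+00 -1.000e-03]
129 [0.628 0.91  0.034] [168 160 148] [0.613 0.906 0.035]
131 [0.628 0.904 0.028] [136 103  99] [0.614 0.911 0.026]
133 [0.628 0.901 0.022] [148 124 115] [0.615 0.913 0.018]
135 [0.629 0.914 0.011] [159 149 137] [0.615 0.915 0.011]
137 [0.569 0.379 0.169] [134 127 117] [0.559 0.376 0.17 ]
139 [0.567 0.363 0.169] [139 133 123] [0.558 0.361 0.17 ]
141 [0.567 0.362 0.165] [145 137 128] [0.558 0.36  0.165]
143 [0.568 0.366 0.159] [133 125 116] [ 0.61   0.859 -0.001]
145 [0.569 0.369 0.153] [132 125 115] [ 0.609  0.838 -0.001]
147 [0.568 0.367 0.149] [191 180 166] [0.56  0.369 0.148]
149 [0.568 0.359 0.147] [244 238 227] [0.559 0.362 0.146]
```

```bash
python3 -m creep '[[[0,0,5,0,0,0],[0,0,5,0,0,0],[0,0,5,0,0,0],[0,0,0,0,0,0]]]' | egrep 'eef|force';python3 - <<'E'
from h import *
import cv2
st()
p,d=cams.capture("side");cv2.imwrite("pics/s18.png",cv2.resize(p[60:210,200:300,::-1],None,fx=5,fy=4))
p,d=cams.capture("wrist");cv2.imwrite("pics/w18.png",p[:,:,::-1])
E
```

```text
eef_pos: [0.5661, 0.3726, 0.1472]
contact_force: [0.5, 0.6, 0.3]
t 20.55 tcp [0.5661 0.3726 0.1472] G [0.5661 0.3726 0.1662] z [ 0.002  0.001 -1.   ] x [ 0.787 -0.617  0.001] j [ 0.47  0.37  1.42 -0.    1.35  1.13] F [0.5 0.6 0.3] w 0.0007
```

View pics/s18.png

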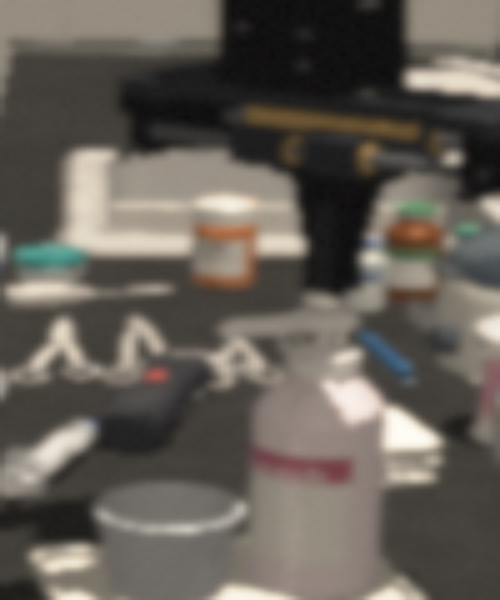

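View pics/w18.png

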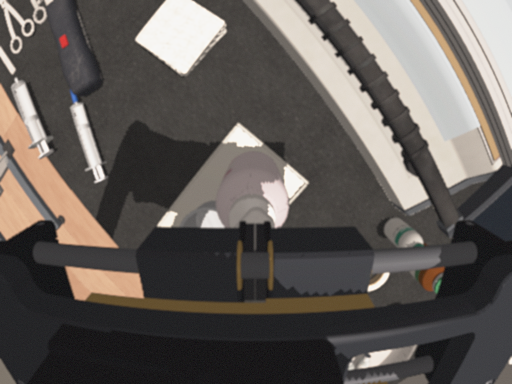

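```bash
for i in 1 2 3; do python3 -m creep '[[[0,0,4,0,0,0],[0,0,0,0,0,0]]]' | egrep 'eef|force';done; python3 - <<'E'
from h import *
import cv2
p,d=cams.capture("side");P=cloud("side",d);cv2.imwrite("pics/s19.png",cv2.resize(p[60:210,200:300,::-1],None,fx=5,fy=4))
for v in range(119,150,2): print(v,P[v,266].round(3),p[v,266])
E
```

```text
eef_pos: [0.5664, 0.3728, 0.1438]
contact_force: [-0.0, -0.5, 0.3]
eef_pos: [0.5663, 0.3727, 0.1396]
contact_force: [-0.6, -0.0, 0.1]
eef_pos: [0.5664, 0.3728, 0.1357]
contact_force: [0.2, -0.7, 0.7]
119 [0.565 0.362 0.215] [23 20 21]
121 [0.565 0.36  0.211] [21 21 20]
123 [0.565 0.361 0.206] [22 23 19]
125 [0.566 0.361 0.202] [25 24 23]
127 [0.566 0.36  0.198] [22 21 22]
129 [0.566 0.36  0.193] [24 22 24]
131 [0.566 0.361 0.188] [21 20 20]
133 [0.566 0.36  0.184] [20 19 21]
135 [0.567 0.361 0.179] [20 19 19]
137 [0.567 0.359 0.175] [37 35 33]
139 [0.566 0.356 0.171] [112 106  97]
141 [0.567 0.36  0.165] [145 137 126]
143 [0.568 0.369 0.158] [134 126 117]
145 [0.568 0.368 0.153] [130 123 113]
147 [0.569 0.368 0.148] [133 125 116]
149 [0.568 0.36  0.147] [147 139 128]
```

View pics/s19.png

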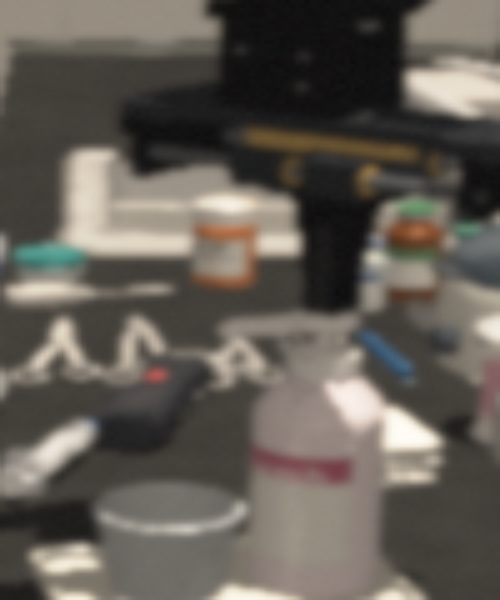

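```bash
for i in 1 2 3; do python3 -m creep '[[[0,0,3,0,0,0],[0,0,0,0,0,0]]]' | egrep 'eef|force';done
```

```text
eef_pos: [0.5668, 0.373, 0.1332]
contact_force: [0.4, 1.0, -0.4]
eef_pos: [0.5668, 0.373, 0.1304]
contact_force: [-0.9, -0.4, 2.3]
eef_pos: [0.5669, 0.373, 0.1275]
contact_force: [-1.3, -0.9, 3.9]
```

```bash
for i in 1 2 3; do python3 -m creep '[[[0,0,2.5,0,0,0],[0,0,0,0,0,0]]]' | egrep 'eef|force';done
```

```text
eef_pos: [0.5668, 0.373, 0.1252]
contact_force: [-0.7, -0.5, 5.0]
eef_pos: [0.5669, 0.373, 0.1232]
contact_force: [-2.0, -1.0, 6.6]
eef_pos: [0.567, 0.3731, 0.123]
contact_force: [-6.8, -5.2, 16.9]
```

```bash
for i in 1 2; do python3 -m creep '[[[0,0,1.5,0,0,0],[0,0,0,0,0,0]]]' | egrep 'eef|force';done
```

```text
eef_pos: [0.567, 0.3731, 0.1229]
contact_force: [-9.9, -5.5, 22.6]
eef_pos: [0.5671, 0.3731, 0.1229]
contact_force: [-12.9, -8.0, 29.3]
```

```bash
python3 - <<'E'
from h import *
import cv2
p,d=cams.capture("side");P=cloud("side",d);cv2.imwrite("pics/s20.png",cv2.resize(p[60:210,200:300,::-1],None,fx=5,fy=4))
for v in range(131,156,2): print(v,P[v,266].round(3),p[v,266])
for u in range(243,256,3):print(u,[P[v,u].round(3).tolist() for v in (139,143,147) ])
E
```

```text
131 [0.566 0.361 0.188] [24 25 25]
133 [0.566 0.362 0.183] [21 20 20]
135 [0.566 0.355 0.181] [24 21 22]
137 [0.567 0.362 0.174] [20 19 18]
139 [0.567 0.358 0.171] [20 21 20]
141 [0.567 0.357 0.166] [22 22 23]
143 [0.567 0.362 0.16 ] [54 51 48]
145 [0.567 0.36  0.156] [130 123 113]
147 [0.568 0.364 0.15 ] [143 136 125]
149 [0.567 0.354 0.149] [142 135 124]
151 [0.567 0.354 0.144] [149 140 130]
153 [0.568 0.354 0.139] [149 140 130]
155 [0.568 0.356 0.134] [162 147 139]
243 [[0.548, 0.907, -0.002], [0.545, 0.86, -0.002], [0.516, 0.362, 0.151]]
246 [[0.558, 0.902, -0.001], [0.554, 0.84, 0.005], [0.522, 0.355, 0.153]]
249 [[0.569, 0.91, -0.003], [0.566, 0.865, -0.003], [0.529, 0.358, 0.152]]
252 [[0.58, 0.911, -0.003], [0.576, 0.864, -0.003], [0.536, 0.358, 0.152]]
255 [[0.59, 0.907, -0.002], [0.586, 0.858, -0.001], [0.543, 0.362, 0.151]]
```

View pics/s20.png

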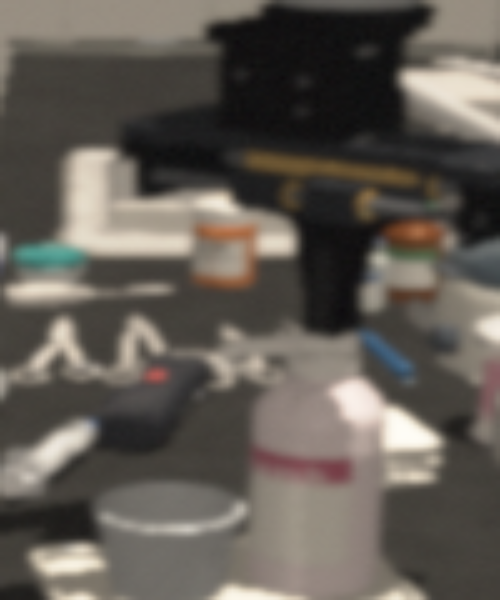

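Head is fully down (tip ~0.159, spout row dropped ~5 px, force bottomed at 29 N). Release upward.

```bash
python3 -m creep '[[[0,0,-6,0,0,0],[0,0,-6,0,0,0],[0,0,-8,0,0,0],[0,0,-12,0,0,0],[0,0,-16,0,0,0]]]' | egrep 'time|eef|force'; python3 -m creep '[[[0,0,-25,0,0,0],[0,0,-30,0,0,0],[-15,25,-10,0,0,0],[-20,35,0,0,0,0],[0,0,0,0,0,0]]]' | egrep 'time|eef|force'; python3 - <<'E'
from h import *
import cv2
p,d=cams.capture("side");P=cloud("side",d);cv2.imwrite("pics/s21.png",cv2.resize(p[110:320,140:370,::-1],None,fx=3,fy=2.8))
for v in range(131,146,2): print(v,P[v,266].round(3),p[v,266])
p,d=cams.capture("top");cv2.imwrite("pics/t21.png",cv2.resize(p[110:310,130:390,::-1],None,fx=3,fy=3));np.save("top_end.npy",d)
E
```

```text
time: 24.12
eef_pos: [0.5661, 0.3726, 0.1646]
contact_force: [0.4, 0.5, -0.5]
time: 24.75
eef_pos: [0.4998, 0.3467, 0.2301]
contact_force: [0.9, 0.4, 0.4]
131 [0.628 0.905 0.028] [134 101  97]
133 [0.628 0.904 0.021] [145 120 112]
135 [0.629 0.91  0.012] [162 152 139]
137 [0.629 0.904 0.007] [227 219 203]
139 [0.568 0.366 0.168] [252 250 243]
141 [0.567 0.361 0.165] [219 207 191]
143 [0.567 0.361 0.16 ] [153 145 134]
145 [0.569 0.371 0.152] [133 125 115]
```

View pics/s21.png

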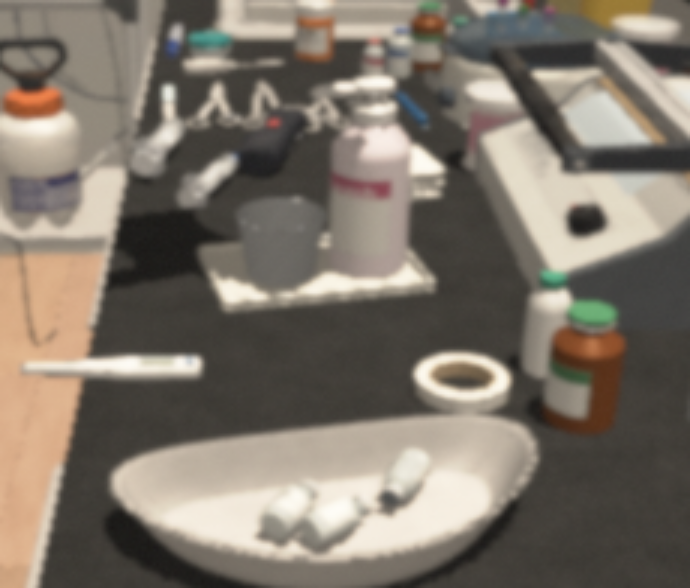

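View pics/t21.png

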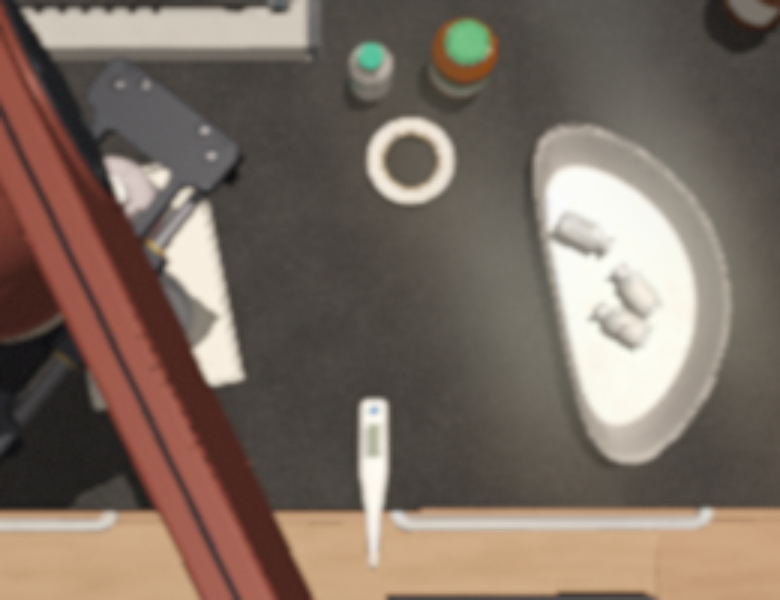

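```bash
python3 -m creep '[[[-30,40,-10,0,0,0],[-20,20,-10,0,0,0],[0,0,0,0,0,0],[0,0,0,0,0,0]]]'|egrep 'time|eef|force'; python3 - <<'E'
from rig import job
print(job.close_job())
E
```

```text
time: 25.35
eef_pos: [0.4266, 0.3311, 0.2495]
contact_force: [-0.1, -0.7, 0.3]
the job is handed in; nothing more can be done
None
```

I tipped the three vials into the kidney dish and stood the empty beaker in the drip tray under the spout. I then pressed the pump right down and let it come back up. The job was handed in at about 25 s of the 72 s allowed.

**Last checks:**
- **Vials:** all three lie in the dish.
- **Beaker:** it stands upright with its axis about 23–26 mm out from the spout. That is within the 30 mm limit, with a few millimetres to spare.
- **Pump:** the head dropped about 12 mm to its stop, reaching about 29 N there (about 33 N with the sideways force). It came back to its earlier height, 168 mm measured against 169–170 mm before.
- **Everything else:** the dish, tape roll, big vial and thermometer showed no visible movement in the final pictures. The arm finished clear of everything.

**One disagreement:** when I pressed the pump, the shut fingertips met it about 36 mm above the reported TCP. I pressed by force and camera instead of by the stated height, and did not find the cause.

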